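Book in a tin and weigh out a portion of nut-brittle bars

TASK

First book in the batch: stand the labelled tin upright in the middle of the round pad of the scanner, its label facing the scanner block squarely, and let go of it. Then lay brittle bars from the baking mat in the pan of the dial scale until the needle rests within the dark band of the dial, and put every bar that is left over into the storage tub. At the end the tin still stands on the pad with its label to the scanner, no bar lies outside pan and tub, and the can, the bowl and the spoon are where they were.

Things in the scene. Friction and masses are not known exactly. Their poses are not given: they have to be found in the camera images.
- tin_mid (a point): Centre (half-way up) of the loose labelled tin: an upright aluminium cylinder with a steel lid of the same width, 60 mm in diameter, 105 mm tall in all, about 300 g. Its z axis is up the tin; its x axis points from the middle out through the middle of the label. At the start it stands on the table to one side of the pad (left or right), turned any way.
- tin_label (a point): Middle of the paper label with black stripes on the tin's side, 30 mm from the tin's axis along its x, 43 mm above its underside. The label is 50 mm tall and goes about 80 degrees round the tin.
- scanner: The fixed scanner: a round black rubber pad 90 mm in diameter and 3 mm thick, and a black reader block 50 x 90 x 95 mm (x, y, z) standing beyond it with a glass window towards the pad. Origin: centre of the pad, at table height. x points from the pad to the block (the block begins at x = 63 mm), z up.
- pad_top (a point): Centre of the top of the scanner's pad, 3 mm above the table.
- bar1_mid (a point): Centre of a loose nut-brittle bar 70 x 30 x 26 mm (its x, y, z: x is its length), 54 to 66 g, of which 6 to 8 are present. At the start it lies flat on the baking mat, 15 mm above the table at its centre.
- bar2_mid (a point): Centre of a loose nut-brittle bar 70 x 30 x 26 mm (its x, y, z: x is its length), 54 to 66 g, of which 6 to 8 are present. At the start it lies flat on the baking mat, 15 mm above the table at its centre.
- bar3_mid (a point): Centre of a loose nut-brittle bar 70 x 30 x 26 mm (its x, y, z: x is its length), 54 to 66 g, of which 6 to 8 are present. At the start it lies flat on the baking mat, 15 mm above the table at its centre.
- bar4_mid (a point): Centre of a loose nut-brittle bar 70 x 30 x 26 mm (its x, y, z: x is its length), 54 to 66 g, of which 6 to 8 are present. At the start it lies flat on the baking mat, 15 mm above the table at its centre.
- bar5_mid (a point): Centre of a loose nut-brittle bar 70 x 30 x 26 mm (its x, y, z: x is its length), 54 to 66 g, of which 6 to 8 are present. At the start it lies flat on the baking mat, 15 mm above the table at its centre.
- bar6_mid (a point): Centre of a loose nut-brittle bar 70 x 30 x 26 mm (its x, y, z: x is its length), 54 to 66 g, of which 6 to 8 are present. At the start it lies flat on the baking mat, 15 mm above the table at its centre.
- bar7_mid (a point): Centre of a loose nut-brittle bar 70 x 30 x 26 mm (its x, y, z: x is its length), 54 to 66 g, of which 6 to 8 are present. At the start it lies flat on the baking mat, 15 mm above the table at its centre.
- bar8_mid (a point): Centre of a loose nut-brittle bar 70 x 30 x 26 mm (its x, y, z: x is its length), 54 to 66 g, of which 6 to 8 are present. At the start it lies flat on the baking mat, 15 mm above the table at its centre.
- mat: The thin grey baking mat that the bars lie on, fixed, 220 x 340 x 2 mm (x, y, z). Origin: centre of its underside, on the table.
- scale: The fixed dial scale, to the left or to the right of the mat. Origin: on the table under the centre of the pan. x points from the pan to the dial, z up. Under the pan is a base 30 mm high; beyond the pan, from x = 108 to 228 mm, a sloping dial face 140 mm wide (y), its upper edge 95 mm above the table at x = 110 mm.
- pan_in (a point): Centre of the steel pan's floor, 62 mm above the table when empty. The pan is a level tray 190 x 196 mm (x, y) outside with 4 mm walls that rise 18 mm above the floor; axes as the scale's. It rides on a spring and sinks 3 mm for each 60 g (straight down, stop at 25 mm).
- needle (a joint): Angle of the black needle on the dial (rad): 0 with the pan empty, clockwise as seen facing the dial, 0.9 rad for each 60 g in the pan. At 0 it points to the dial's upper edge, towards the pan.
- band (a joint): Angle of the middle of the dark band on the dial, counted as the needle's angle is, so the two can be compared. The band reaches 0.56 rad to either side of its middle (75 g wide in all). It is set before the start to call for 3 to 5 bars and does not move.
- needle_tip (a point): Point on the needle 45 mm from the dial's centre.
- band_mid (a point): Point on the middle line of the band, 45 mm from the dial's centre.
- tub: The fixed grey open storage tub for leftover bars, on the other side of the mat from the scale, 210 x 184 x 45 mm outside (x, y, z), walls and floor 4 mm thick. Origin: centre of its underside, on the table.
- can: A plain steel can without label, 68 mm in diameter, 60 mm tall, on the other side of the pad from the tin; not part of the job. Origin: centre of its underside.
- bowl: A steel bowl, 120 mm wide, 60 mm tall, beyond the scanner; not part of the job. Origin: centre of its underside.
- spoon: A wooden spoon 200 mm long lying on the table beyond the scanner; not part of the job.
There are look-alikes about, which are no part of the job. What is shaped like the part that bears bar2_mid but blue, pink or turquoise is not meant.

How it is judged:
By the outcome, as a careful person would: the job done as asked, in the order asked, and still so for the second after the job is handed in, with the robot touching nothing.
Of bar1, bar2, bar3, bar4, bar5, bar6, bar7, bar8 only 6 to 8 are there at a start; the rules pass over those that are not, and their reading is None.
At some moment in a run one of bar1, bar2, bar3, bar4, bar5, bar6, bar7, bar8 may be knocked a few centimetres aside while the robot is not near it.
Once in a run the grip may slacken for a moment while it holds something.
It also fails if it takes over 210 s, if anything falls off the work surface, if the arm or the gripper's body presses on something with over 40 N, if the wrist force passes 120 N, or if a joint passes its speed limit or range.

ROBOT

A 6-joint arm with a two-finger parallel gripper is mounted at the origin on the work surface. World frame = base frame: x ahead of the robot, y to its left, z up, the work surface at z = 0. Lengths are in m, angles in degrees, forces in N, time in s.
With the tool pointing down it reaches from about 0.35 to 0.875 m from the base axis. Payload 4.2 kg.
Tool frame: the origin (TCP) lies on the centre line of the jaws, within the pads' length; the fingertips stand 25 mm ahead of it and the grasp point (between the pads) lies 6 mm ahead of it; z points along the fingers, y is the line along which they close (so a half turn about z gives the same grasp; the last joint's range is limited). The gripper opens to 87 mm and grips with 3 to 60 N. Pads are 19 mm wide; open, the fingers measure 117 mm over their backs; the gripper's body (75 mm by 190 mm) begins 51 mm behind the grasp point.
Start: joints at [90.848, 22.042, 0.453, 0, -68.411, -14.817], TCP at [0.151, 0.607, 0.218] pointing down, gripper open.
Joint ranges: [-179.83, 179.83], [-69.29, 118.12], [-61.27, 80.66], [-181.25, 117.63], [-171.15, -9.14], [-177.46, 177.46]. Speed limits (degrees/s): [159.86, 159.86, 180, 180, 180, 180].

INTERFACE

Orientations are given as a 3x3 rotation matrix whose columns are the frame's x, y, z axes.
In Python, from station import r gives the robot as it stands.
- The arm moves only by the tool move_arm, never from a script. Its argument "series" is a list of rows, each an object with "grip": the opening, from 0 (shut) to 1 (fully open); "xyz": the shift along the tool's x, y, z in mm, a list of three; "angular": the turn, a rotation vector about the tool's x, y, z in rad, a list of three. A call has 1 to 10 rows; each row is the pose to reach, as a shift and turn from the pose commanded when the call began, along the tool's axes at that moment; what a row does not reach only later rows make up. A row lasts 1/10 s, in which the tool goes at most 50 mm and 8.59 degrees, less where a joint would pass 70% of its speed; a pose out of reach is approached as far as the arm can. A call with a gripper value outside its range is refused whole. The fingers move at their own pace and stop on an object; the grip force is fixed at half the most. Time passes only in rows, so rows that repeat a pose let the fingers close. It gives the time, the measured TCP pose, the force, the opening and the grip force at its end, in the units of the state.
- r.sense(): the state, without advancing time (a new reading comes with each control period).
- r.capture(name): name is "scene" or "top"; returns a dict with "img" (480x640x3 uint8, red, green, blue), "camera_matrix" (3x3 intrinsics, pixels), "k1" (the pictures are not rectified: a ray, as slopes to the right and down, at radius r is drawn at 1 + k1 r^2 times it, then the intrinsics apply), "rvec" (rotation vector, rad) and "tvec" (3), from world to camera coordinates, as OpenCV has them. Camera axes: x right, y down, z forward; pixel columns grow to the right and rows downward; lengths in m; the calibration is good to about 2 mm. A picture is of the moment at which its call begins. There is no depth.
- r.finish_job(): hands the job in; it is judged then, once.
The state is a dict: "time_s": time; "joints": joint angles; "joint_velocities": joint speeds; "effort": joint torques, N m; "tcp_pos": TCP position; "ee_rot": TCP orientation; "wrist_force": force on the tool from outside, world axes, zero at the start; "moment": the same for the moment, N m; "gripper_width": opening from 0.0 (shut) to 1.0 (fully open); "gripper_force": force on a finger pad.
Only numpy, scipy, OpenCV 4.12 (cv2) and the standard library are available. Lean on these libraries where they do the work, as an engineer would, in place of code of your own. Each camera call takes 0.05 s, during which the arm holds its last target. There are 200 camera calls.

## Working session

There is one attempt and no reset: what is moved stays moved. The work goes in short steps, Python scripts to look and compute and a tool call to move; the robot and the scene stay as the last step left them, time stands still between calls to the robot, and variables do not carry over. Pictures are saved under pics/ and viewed, at most 14 in all, crops included, and the job is handed in when it is done.

Besides the shell and the picture viewer there is one more tool, called after "Request:" by a JSON object that holds its "op" and its "data". move_arm: Moves the arm, as the interface text tells. Its arguments: {"type":"object","properties":{"series":{"type":"array"}},"required":["series"]}

```bash
mkdir -p pics; ls; cat > h.py <<'E'
import numpy as np, cv2
from station import r
def cap(n):
    c=r.capture(n); c['R']=cv2.Rodrigues(np.array(c['rvec'],float))[0]; c['t']=np.array(c['tvec'],float).ravel(); c['K']=np.array(c['camera_matrix']); return c
def save(c,f,crop=None,s=1):
    im=c['img'][:,:,::-1]
    if crop: x0,y0,x1,y1=crop; im=im[y0:y1,x0:x1]
    cv2.imwrite('pics/'+f,cv2.resize(im,None,fx=s,fy=s,interpolation=cv2.INTER_CUBIC))
def p2w(c,u,v,z):
    K=c['K']; d=np.array([(u-K[0,2])/K[0,0],(v-K[1,2])/K[1,1]]); s=d.copy()
    for _ in range(20): s=d/(1+c['k1']*(s@s))
    ray=c['R'].T@np.array([s[0],s[1],1]); o=-c['R'].T@c['t']
    return o+ray*(z-o[2])/ray[2]
def w2p(c,P):
    q=c['R']@np.array(P)+c['t']; s=q[:2]/q[2]; s=s*(1+c['k1']*(s@s)); return c['K'][:2,:2]@s+c['K'][:2,2]
E
python3 - <<'E'
from h import *
for n in('scene','top'):
    c=cap(n); save(c,n+'0.png'); print(n,c['K'].tolist(),c['k1'],(-c['R'].T@c['t']).round(3),c['R'].round(2).tolist())
s=r.sense(); print(s)
E
```

```text
pics
scene [[577.1236416104681, 0.0, 321.611696400253], [0.0, 577.1236416104681, 234.20437331418233], [0.0, 0.0, 1.0]] -0.04310753471307513 [1.16  0.464 1.002] [[-0.6, 0.8, 0.0], [0.61, 0.46, -0.64], [-0.51, -0.38, -0.77]]
top [[440.7683419564036, 0.0, 312.6948853479001], [0.0, 440.7683419564036, 244.47883177923092], [0.0, 0.0, 1.0]] -0.10017356250507575 [0.467 0.008 0.99 ] [[-0.03, -1.0, 0.01], [-1.0, 0.03, -0.05], [0.05, -0.01, -1.0]]
{'time_s': 0.1, 'joints': array([ 9.08501021e+01,  2.20859419e+01,  3.89185026e-01, -2.55624360e-02,
       -6.84123984e+01, -1.48174067e+01]), 'joint_velocities': array([ 0.05912377, -0.05023555,  0.21963759,  0.13546059,  0.04547415,
        0.04948216]), 'effort': array([-1.76054564e-04, -3.91695499e+01,  1.87932694e+01,  4.23201934e+00,
        1.34065695e-02, -7.27449537e-05]), 'tcp_pos': array([0.15069672, 0.60600193, 0.2173835 ]), 'ee_rot': array([[ 9.70393907e-01, -2.41527464e-01, -3.86543549e-04],
       [-2.41527758e-01, -9.70392029e-01, -1.91102964e-03],
       [ 8.64673648e-05,  1.94781252e-03, -9.99998099e-01]]), 'wrist_force': array([0.24490916, 0.27807117, 0.08651546]), 'moment': array([ 0.01432449, -0.03119838, -0.0030342 ]), 'gripper_force': 0.0, 'gripper_width': 0.9949356130774729}
```

View pics/scene0.png

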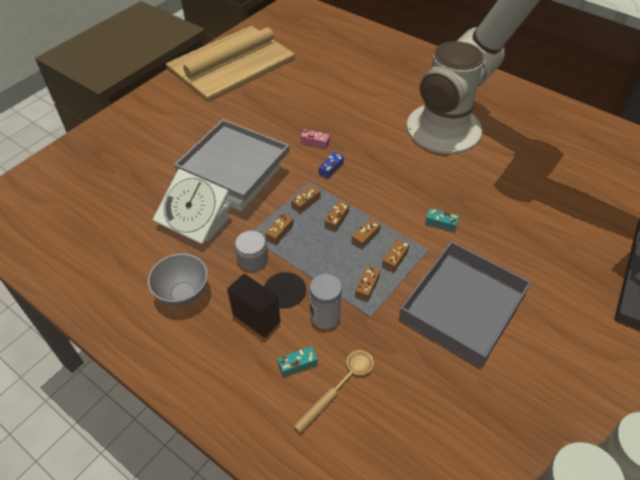

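View pics/top0.png

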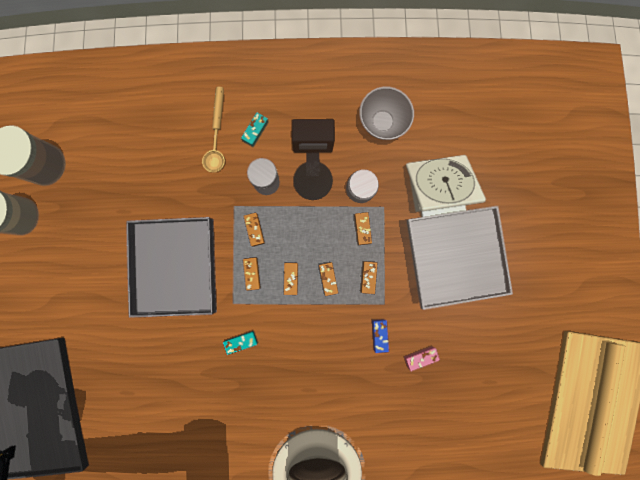

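```bash
python3 - <<'E'
import cv2,numpy as np
t=cv2.imread('pics/top0.png'); s=cv2.imread('pics/scene0.png')
f=lambda im,x0,y0,x1,y1,k:cv2.resize(im[y0:y1,x0:x1],None,fx=k,fy=k,interpolation=cv2.INTER_CUBIC)
cv2.imwrite('pics/a.png',f(t,230,150,400,310,4))   # 680x640 -> limit
cv2.imwrite('pics/a.png',f(t,230,155,400,305,4))
# two: dial crop(top) | tin crop(scene)
a=f(t,405,150,490,218,4.5); b=f(s,225,225,350,335,4.5); c=f(s,150,160,235,245,3)
W=np.zeros((600,800,3),np.uint8); W[:495,:562]=b[:495,:562]
c2=f(s,155,165,235,245,2.9); W[:232,565:797]=c2[:232,:232]
d=f(t,405,150,490,218,2.7); W[240:240+d.shape[0],565:565+d.shape[1]]=d
cv2.imwrite('pics/b.png',W)
E
```

```text
(no output)
```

View pics/a.png

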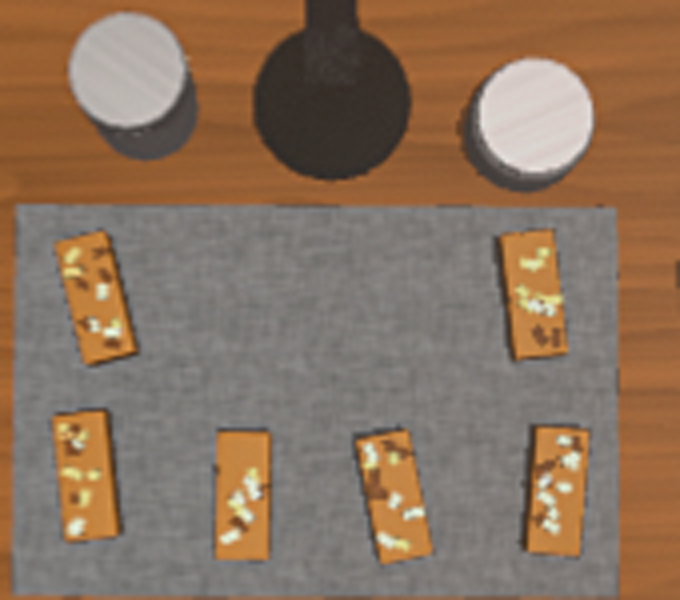

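View pics/b.png

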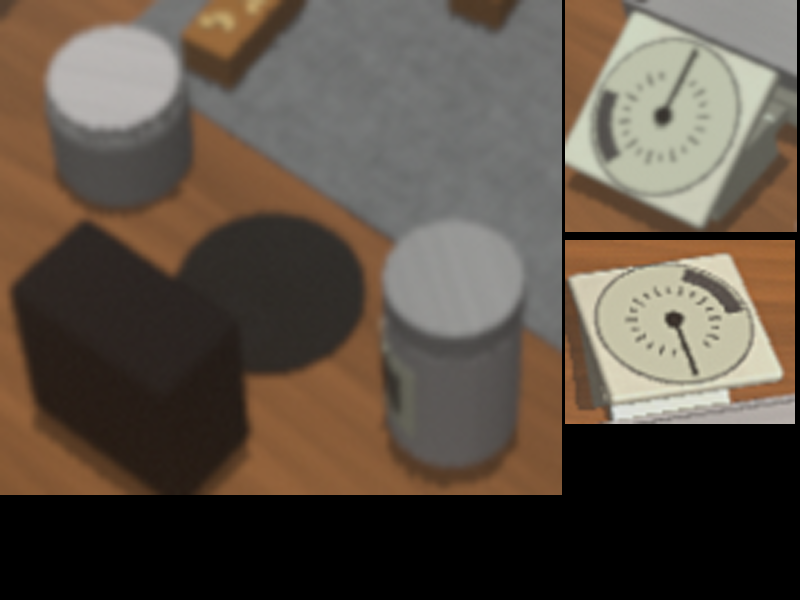

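The top view shows six orange bars on the mat. The tin is left of the pad at (262,172), the can is at (364,184), and the scale is on the right with its band about 233° clockwise of the needle. The label is on the side of the tin facing the block; its visible edge is left of the tin's middle in the scene view.

```bash
cat > m.py <<'E'
from h import *
t=cap('top'); s=cap('scene')
A=lambda x,y:(230+x/4,155+y/4)
B=lambda x,y:(225+x/4.5,225+y/4.5)
P=lambda c,uv,z:p2w(c,*uv,z)[:2]
tin=P(t,A(128,70),.105); can=P(t,A(536,116),.06); pad=P(t,A(332,102),.003)
print('tin',tin,P(s,B(453,278),.105),'can',can,P(s,B(114,78),.06),'pad',pad,P(s,B(270,294),.003))
blk=np.array([P(s,B(*q),.095) for q in((88,222),(240,322),(165,393),(13,290))]); print(blk, np.linalg.norm(np.diff(blk,axis=0),axis=1))
for i,j in((0,1),(3,2)): d=blk[i]-blk[j]; print('block y axis az',np.degrees(np.arctan2(d[1],d[0])))
f=(blk[0]+blk[1])/2-pad; print('pad->face',f,np.degrees(np.arctan2(f[1],f[0])))
# label: project right edge for candidates
for az in range(-60,121,10):
    e=[]
    for sg in(-40,40):
        a=np.radians(az+sg); 
        for z in (.018,.068): e.append(((w2p(s,[tin[0]+.03*np.cos(a),tin[1]+.03*np.sin(a),z])-225)*4.5).round())
    print(az,np.array(e).tolist())
hsv=cv2.cvtColor(t['img'],cv2.COLOR_RGB2HSV)
m=cv2.inRange(hsv,(8,120,90),(22,255,255)); roi=np.zeros_like(m); roi[207:303,235:384]=1
mat=m*roi; mat=cv2.morphologyEx(mat,cv2.MORPH_CLOSE,np.ones((5,5)))
for k in cv2.findContours(mat,0,2)[0]:
    if cv2.contourArea(k)<150: continue
    b=cv2.boxPoints(cv2.minAreaRect(k)); w=np.array([P(t,q,.026) for q in b]); c=w.mean(0)
    d=[w[1]-w[0],w[2]-w[1]]; L=[np.linalg.norm(x) for x in d]; v=d[int(np.argmax(L))]
    print('bar',b.mean(0),c.round(4),'az',round(np.degrees(np.arctan(v[1]/v[0])),1),np.round(L,3))
for n,u,z in(('pan',[(410,220),(500,208),(511,293),(419,308)],.08),('tub',[(128,219),(212,219),(215,314),(130,317)],.045)):
    w=np.array([P(t,q,z) for q in u]); print(n,w.round(3).tolist(),w.mean(0).round(4))
E
python3 m.py
```

```text
tin [0.65836136 0.09643253] [0.65924689 0.09764864] can [ 0.63765336 -0.11618538] [ 0.63862833 -0.11485228] pad [ 0.6589378  -0.00839261] [ 0.66049876 -0.0063974 ]
[[ 0.72478219 -0.04928924]
 [ 0.72503249  0.03583937]
 [ 0.77031491  0.03354188]
 [ 0.77031186 -0.05093712]] [0.08512898 0.04534067 0.08447901]
block y axis az -90.16846151542038
block y axis az -90.00207085037293
pad->face [0.06596954 0.00166768] 1.448105005359353
-60 [[405.0, 346.0], [404.0, 282.0], [394.0, 419.0], [392.0, 357.0]]
-50 [[397.0, 353.0], [396.0, 290.0], [401.0, 427.0], [400.0, 365.0]]
-40 [[391.0, 361.0], [389.0, 298.0], [410.0, 434.0], [409.0, 372.0]]
-30 [[386.0, 370.0], [385.0, 307.0], [420.0, 439.0], [420.0, 377.0]]
-20 [[384.0, 380.0], [382.0, 317.0], [431.0, 443.0], [431.0, 381.0]]
-10 [[383.0, 390.0], [382.0, 327.0], [443.0, 445.0], [443.0, 383.0]]
0 [[385.0, 400.0], [383.0, 338.0], [455.0, 445.0], [455.0, 384.0]]
10 [[388.0, 410.0], [387.0, 347.0], [466.0, 444.0], [468.0, 382.0]]
20 [[394.0, 419.0], [392.0, 357.0], [478.0, 441.0], [479.0, 379.0]]
30 [[401.0, 427.0], [400.0, 365.0], [488.0, 436.0], [
[... 480 characters left out ...]
.0, 311.0]]
110 [[488.0, 436.0], [490.0, 374.0], [512.0, 365.0], [515.0, 302.0]]
120 [[498.0, 430.0], [500.0, 368.0], [507.0, 356.0], [509.0, 293.0]]
bar [290.5 278.5] [0.44   0.0471] az -1.5 [0.028 0.068]
bar [369.02072 277.25177] [ 0.4378 -0.1248] az -6.6 [0.069 0.03 ]
bar [328.01926 278.59613] [ 0.4375 -0.0348] az 9.7 [0.03  0.069]
bar [250.99452 273.44794] [0.4533 0.1331] az 4.7 [0.031 0.069]
bar [253.47061 228.88239] [0.5508 0.1256] az 12.8 [0.03 0.07]
bar [362.9522  228.09384] [ 0.5461 -0.115 ] az 4.7 [0.029 0.07 ]
pan [[0.556, -0.207], [0.577, -0.403], [0.396, -0.419], [0.372, -0.22]] [ 0.4755 -0.3123]
tub [[0.579, 0.399], [0.573, 0.213], [0.369, 0.21], [0.366, 0.397]] [0.4715 0.3045]
```

Request:
{"op": "move_arm", "data": {"series": [{"grip":1,"xyz":[41,25,0],"angular":[0,0,0.042]},{"grip":1,"xyz":[82,50,0],"angular":[0,0,0.084]},{"grip":1,"xyz":[123,74,0],"angular":[0,0,0.126]},{"grip":1,"xyz":[164,99,0],"angular":[0,0,0.168]},{"grip":1,"xyz":[205,124,0],"angular":[0,0,0.21]},{"grip":1,"xyz":[246,148,0],"angular":[0,0,0.252]},{"grip":1,"xyz":[287,173,0],"angular":[0,0,0.294]},{"grip":1,"xyz":[328,198,0],"angular":[0,0,0.336]},{"grip":1,"xyz":[369,222,0],"angular":[0,0,0.378]},{"grip":1,"xyz":[410,247,0],"angular":[0,0,0.419]}]}}

```text
time_s: 1.2
tcp_pos: [0.4901, 0.2663, 0.2184]
ee_rot: [[0.787, -0.616, 0.0], [-0.616, -0.787, 0.0], [-0.0, -0.0, -1.0]]
wrist_force: [0.4, -0.2, -0.2]
gripper_width: 1.001
gripper_force: 0.0
```

```bash
cat > go.py <<'E'
import sys,numpy as np
from station import r
# usage: go.py x y z yaw [x y z yaw ...]  (chained): tool-frame shifts from the present pose to each
s=r.sense(); R=np.array(s['ee_rot']); p=np.array(s['tcp_pos']); a=list(map(float,sys.argv[1:]))
yaw=np.degrees(np.arctan2(R[1,0],R[0,0])); print('t',s['time_s'],'tcp',(p*1e3).round(1),'yaw',yaw.round(2),'w',round(s['gripper_width'],3),'gf',s['gripper_force'],'q6',s['joints'][5].round(1))
from scipy.spatial.transform import Rotation as Ro
for i in range(0,len(a),4):
    T=np.array(a[i:i+3]); G=Ro.from_euler('z',a[i+3],degrees=True).as_matrix()@np.diag([1,-1,-1.])
    print((R.T@(T-p)*1e3).round(0), Ro.from_matrix(R.T@G).as_rotvec().round(3),'dist',np.linalg.norm(T-p).round(3)); p,R=T,G
E
python3 go.py .659 .097 .2 -38 .659 .097 .086 -38
```

```text
t 1.2 tcp [490.1 266.3 218.4] yaw -38.06 w 1.001 gf 0.0 q6 6.8
[237.  29.  18.] [-0.     0.    -0.001] dist 0.24
[  0.   0. 114.] [0. 0. 0.] dist 0.114
```

Request:
{"op": "move_arm", "data": {"series": [{"grip":1,"xyz":[48,6,4],"angular":[0,0,0]},{"grip":1,"xyz":[96,12,8],"angular":[0,0,0]},{"grip":1,"xyz":[144,18,12],"angular":[0,0,0]},{"grip":1,"xyz":[192,24,16],"angular":[0,0,0]},{"grip":1,"xyz":[237,29,18],"angular":[0,0,0]},{"grip":1,"xyz":[237,29,18],"angular":[0,0,0]},{"grip":1,"xyz":[237,29,50],"angular":[0,0,0]},{"grip":1,"xyz":[237,29,85],"angular":[0,0,0]},{"grip":1,"xyz":[237,29,112],"angular":[0,0,0]},{"grip":1,"xyz":[237,29,132],"angular":[0,0,0]}]}}

```text
time_s: 2.2
tcp_pos: [0.6564, 0.0993, 0.084]
ee_rot: [[0.788, -0.615, -0.003], [-0.615, -0.788, -0.001], [-0.002, 0.003, -1.0]]
wrist_force: [0.1, 0.4, 0.2]
gripper_width: 1.0
gripper_force: 0.0
```

Request:
{"op": "move_arm", "data": {"series": [{"grip":1,"xyz":[0,0,0],"angular":[0,0,0]},{"grip":0.5,"xyz":[0,0,0],"angular":[0,0,0]},{"grip":0.5,"xyz":[0,0,0],"angular":[0,0,0]},{"grip":0.5,"xyz":[0,0,0],"angular":[0,0,0]},{"grip":0.5,"xyz":[0,0,0],"angular":[0,0,0]},{"grip":0.5,"xyz":[0,0,0],"angular":[0,0,0]},{"grip":0.5,"xyz":[0,0,0],"angular":[0,0,0]}]}}

```text
time_s: 2.9
tcp_pos: [0.6583, 0.0989, 0.0874]
ee_rot: [[0.788, -0.615, 0.001], [-0.615, -0.788, -0.0], [0.001, -0.0, -1.0]]
wrist_force: [-1.9, -1.7, 5.0]
gripper_width: 0.678
gripper_force: 30.0
```

Request:
{"op": "move_arm", "data": {"series": [{"grip":0.5,"xyz":[0,0,-15],"angular":[0,0,0]},{"grip":0.5,"xyz":[0,0,-40],"angular":[0,0,0]},{"grip":0.5,"xyz":[0,0,-65],"angular":[0,0,-0.13]},{"grip":0.5,"xyz":[0,0,-80],"angular":[0,0,-0.26]},{"grip":0.5,"xyz":[0,0,-80],"angular":[0,0,-0.4]},{"grip":0.5,"xyz":[0,0,-80],"angular":[0,0,-0.54]},{"grip":0.5,"xyz":[0,0,-80],"angular":[0,0,-0.68]},{"grip":0.5,"xyz":[0,0,-80],"angular":[0,0,-0.82]},{"grip":0.5,"xyz":[0,0,-80],"angular":[0,0,-0.96]},{"grip":0.5,"xyz":[0,0,-80],"angular":[0,0,-1.1]}]}}

```text
time_s: 3.9
tcp_pos: [0.6571, 0.0993, 0.1645]
ee_rot: [[0.904, 0.428, -0.003], [0.428, -0.904, 0.0], [-0.003, -0.001, -1.0]]
wrist_force: [0.2, 0.2, -3.3]
gripper_width: 0.683
gripper_force: 30.0
```

```bash
python3 - <<'E'
from h import *
s=r.sense(); p=s['tcp_pos'];R=s['ee_rot']; print(p,np.degrees(np.arctan2(R[1,0],R[0,0])),s['gripper_width'],s['wrist_force'])
c=cap('scene'); u=w2p(c,[p[0],p[1],p[2]-.04]); print(u)
x,y=u.astype(int); save(c,'tin1.png',(x-40,y-45,x+40,y+45),6); print(x-40,y-45)
E
```

```text
[0.6570891  0.09926027 0.16447677] 25.345781851330884 0.6834449881108557 [ 0.17386756  0.23482988 -3.26911921]
[327.1247137  280.45249562]
287 235
```

View pics/tin1.png

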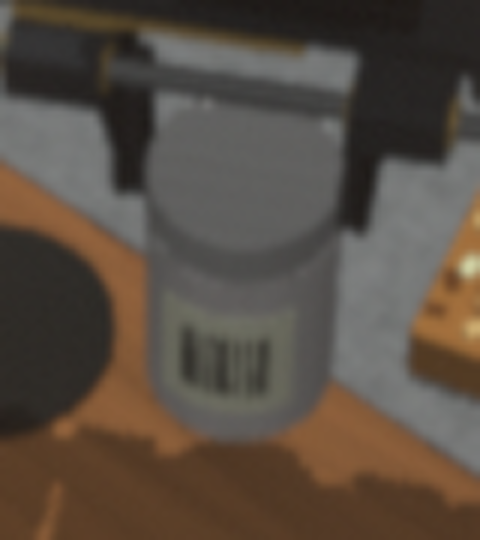

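The picture shows the label from column 165 to 293 on a tin spanning 152–332. The label azimuth is therefore about 24° at yaw 25.3°, as assumed.

```bash
python3 - <<'E'
from h import *
c=cap('scene'); s=r.sense(); p=s['tcp_pos']; zb=p[2]-.0874
for az in(15,20,25,30,35):
    o=[]
    for d in(-40,40,0):
        a=np.radians(az+d); o.append(((w2p(c,[p[0]+.03*np.cos(a),p[1]+.03*np.sin(a),zb+.043])-[287,235])*6).round().tolist())
    print(az,o)
E
python3 go.py .6595 -.0075 .160 1 .6595 -.0075 .092 1
```

```text
15 [[155.0, 318.0], [271.0, 357.0], [204.0, 355.0]]
20 [[159.0, 324.0], [279.0, 355.0], [212.0, 358.0]]
25 [[164.0, 330.0], [287.0, 352.0], [221.0, 360.0]]
30 [[169.0, 335.0], [294.0, 348.0], [229.0, 361.0]]
35 [[175.0, 340.0], [301.0, 344.0], [238.0, 361.0]]
t 4.0 tcp [657.2  99.2 164.7] yaw 25.01 w 0.68 gf 29.980486929416656 q6 92.6
[-43.  98.   5.] [-0.001  0.003  0.419] dist 0.107
[ 0.  0. 68.] [0. 0. 0.] dist 0.068
```

Request:
{"op": "move_arm", "data": {"series": [{"grip":0.5,"xyz":[-9,20,0],"angular":[0,0,0.09]},{"grip":0.5,"xyz":[-18,40,0],"angular":[0,0,0.18]},{"grip":0.5,"xyz":[-27,60,0],"angular":[0,0,0.27]},{"grip":0.5,"xyz":[-35,80,0],"angular":[0,0,0.36]},{"grip":0.5,"xyz":[-43,98,0],"angular":[0,0,0.454]},{"grip":0.5,"xyz":[-43,98,0],"angular":[0,0,0.454]},{"grip":0.5,"xyz":[-43,98,20],"angular":[0,0,0.454]},{"grip":0.5,"xyz":[-43,98,40],"angular":[0,0,0.454]},{"grip":0.5,"xyz":[-43,98,60],"angular":[0,0,0.454]},{"grip":0.5,"xyz":[-43,98,70],"angular":[0,0,0.454]}]}}

```text
time_s: 5.0
tcp_pos: [0.6589, -0.0074, 0.0935]
ee_rot: [[1.0, -0.018, -0.005], [-0.018, -1.0, 0.0], [-0.005, 0.0, -1.0]]
wrist_force: [-0.6, -0.4, -3.9]
gripper_width: 0.679
gripper_force: 30.0
```

Request:
{"op": "move_arm", "data": {"series": [{"grip":0.5,"xyz":[0,0,0],"angular":[0,0,0]},{"grip":0.5,"xyz":[0,0,2],"angular":[0,0,0]},{"grip":0.5,"xyz":[0,0,2],"angular":[0,0,0]}]}}

```text
time_s: 5.3
tcp_pos: [0.6613, -0.0076, 0.0954]
ee_rot: [[1.0, -0.017, 0.002], [-0.017, -1.0, 0.0], [0.002, -0.0, -1.0]]
wrist_force: [-0.2, 0.5, -2.8]
gripper_width: 0.683
gripper_force: 30.0
```

```bash
python3 go.py .6595 -.0075 .092 -1; python3 -c "
from station import r; print(r.sense()['wrist_force'])
from h import *
c=cap('scene'); save(c,'tin2.png',(235,230,345,330),6)"
```

```text
t 5.3 tcp [661.3  -7.6  95.4] yaw -0.96 w 0.683 gf 29.982622861862183 q6 75.7
[-2. -0.  3.] [-0.    -0.002  0.001] dist 0.004
[-0.18369278  0.51121517 -2.83762579]
```

View pics/tin2.png

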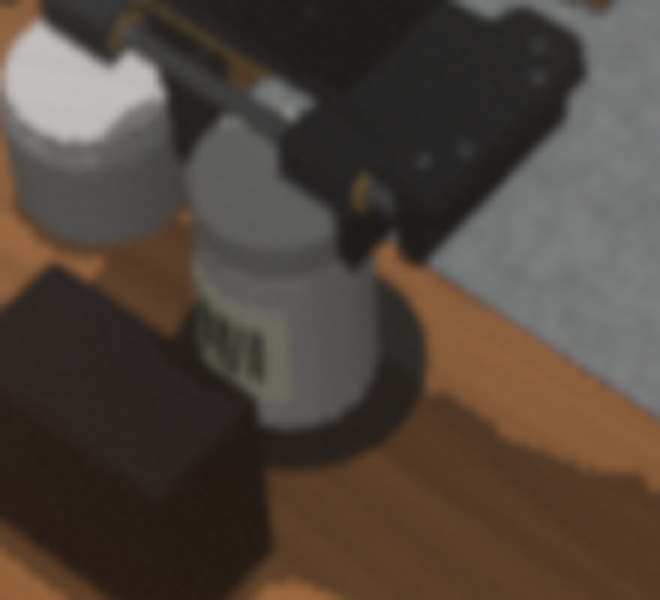

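```bash
python3 - <<'E'
from h import *
c=cap('scene'); p=r.sense()['tcp_pos']; zb=p[2]-.087; print(p)
for az in(-10,-5,0,5,10):
    a=np.radians(az+40); print(az,((w2p(c,[p[0]+.03*np.cos(a),p[1]+.03*np.sin(a),zb+.043])-[235,230])*6).round().tolist())
k=p[:2]-np.array([1.16,.464]); k/=np.linalg.norm(k); n=np.array([-k[1],k[0]])
for sg in(1,-1): print('sil',((w2p(c,[*(p[:2]+sg*.03*n),zb+.043])-[235,230])*6).round())
E
```

```text
[ 0.66122925 -0.00769929  0.09545777]
-10 [274.0, 353.0]
-5 [282.0, 354.0]
0 [290.0, 354.0]
5 [298.0, 353.0]
10 [305.0, 352.0]
sil [200. 288.]
sil [377. 272.]
```

Request:
{"op": "move_arm", "data": {"series": [{"grip":0.5,"xyz":[-1,0,2],"angular":[0,0,0]},{"grip":0.5,"xyz":[-1,0,3],"angular":[0,0,0]},{"grip":0.5,"xyz":[-1,0,3],"angular":[0,0,0]}]}}

```text
time_s: 5.7
tcp_pos: [0.6594, -0.0079, 0.0913]
ee_rot: [[1.0, -0.017, -0.0], [-0.017, -1.0, 0.0], [-0.0, -0.0, -1.0]]
wrist_force: [-0.7, 1.0, -3.2]
gripper_width: 0.683
gripper_force: 30.0
```

Request:
{"op": "move_arm", "data": {"series": [{"grip":0.5,"xyz":[0,0,1],"angular":[0,0,0]},{"grip":0.5,"xyz":[0,0,1],"angular":[0,0,0]},{"grip":0.85,"xyz":[0,0,1],"angular":[0,0,0]},{"grip":0.9,"xyz":[0,0,1],"angular":[0,0,0]},{"grip":0.95,"xyz":[0,0,1],"angular":[0,0,0]},{"grip":0.95,"xyz":[0,0,1],"angular":[0,0,0]},{"grip":0.95,"xyz":[0,0,-20],"angular":[0,0,0]},{"grip":0.95,"xyz":[0,0,-50],"angular":[0,0,0]},{"grip":0.95,"xyz":[0,0,-90],"angular":[0,0,0]},{"grip":0.95,"xyz":[0,0,-90],"angular":[0,0,0]}]}}

```text
time_s: 6.7
tcp_pos: [0.6635, -0.0077, 0.1888]
ee_rot: [[1.0, -0.016, 0.014], [-0.016, -1.0, 0.001], [0.014, -0.001, -1.0]]
wrist_force: [0.0, -0.6, 0.5]
gripper_width: 0.95
gripper_force: 0.0
```

```bash
python3 go.py .5461 -.115 .12 4.7 .5461 -.115 .024 4.7; python3 -c "
from h import *
c=cap('scene'); im=cv2.resize(c['img'][230:330,235:345,::-1],None,fx=6,fy=6); cv2.imwrite('pics/tin3.png',im)"
```

```text
t 6.7 tcp [663.5  -7.7 188.8] yaw -0.89 w 0.95 gf 0.0 q6 75.7
[-117.  109.   67.] [-0.    -0.014 -0.098] dist 0.173
[ 0.  0. 96.] [0. 0. 0.] dist 0.096
```

View pics/tin3.png

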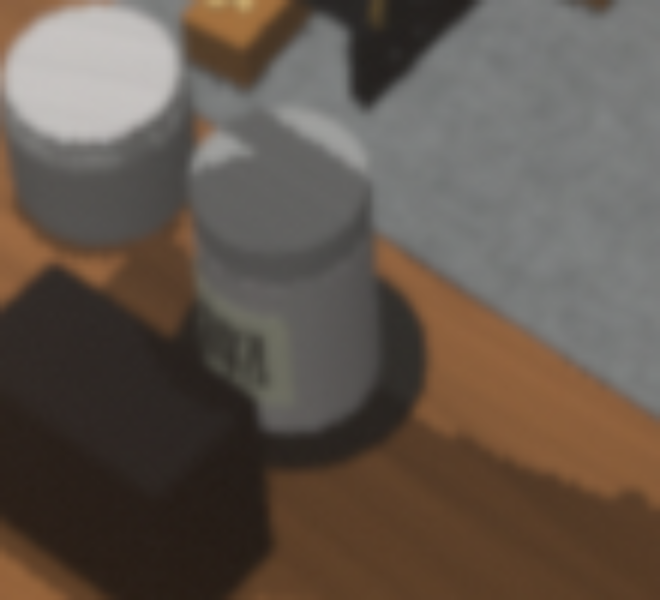

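The tin stands centred on the pad. The label's right edge is at (292,350), which is where a square label should show. Next come the bars.

```bash
cat > bars.py <<'E'
from h import *
t=cap('top')
hsv=cv2.cvtColor(t['img'],cv2.COLOR_RGB2HSV); m=cv2.inRange(hsv,(8,120,90),(22,255,255)); roi=np.zeros_like(m); roi[203:307,222:400]=1
# mat area: drop the wood, which is less saturated
mat=cv2.morphologyEx(cv2.morphologyEx(m*roi,cv2.MORPH_OPEN,np.ones((2,2))),cv2.MORPH_CLOSE,np.ones((5,5)))
for k in cv2.findContours(mat,0,2)[0]:
    if not 150<cv2.contourArea(k)<900: continue
    b=cv2.boxPoints(cv2.minAreaRect(k)); w=np.array([p2w(t,*q,.026)[:2] for q in b]); d=[w[1]-w[0],w[2]-w[1]]; L=[np.linalg.norm(x) for x in d]; v=d[int(np.argmax(L))]
    print('bar',w.mean(0).round(4),'az',round(np.degrees(np.arctan(v[1]/v[0])),1),np.round(L,3))
E
python3 bars.py; python3 go.py .440 .047 .12 -1.5  .440 .047 .03 -1.5
```

```text
bar [ 0.4353 -0.0369] az 9.7 [0.03  0.069]
bar [0.4378 0.0449] az -1.5 [0.028 0.068]
bar [ 0.4356 -0.127 ] az -6.6 [0.069 0.03 ]
bar [0.4514 0.1271] az 10.0 [0.023 0.069]
bar [0.5487 0.1243] az 12.8 [0.028 0.068]
bar [ 0.544  -0.1171] az 4.7 [0.029 0.069]
t 6.8 tcp [660.1  -7.6 182.9] yaw -0.97 w 0.951 gf 0.0 q6 75.7
[-221.  -51.   62.] [-0.001 -0.003  0.009] dist 0.235
[ 0.  0. 90.] [0. 0. 0.] dist 0.09
```

Request:
{"op": "move_arm", "data": {"series": [{"grip":0.8,"xyz":[-45,-10,12],"angular":[0,0,0]},{"grip":0.8,"xyz":[-90,-21,24],"angular":[0,0,0]},{"grip":0.8,"xyz":[-135,-31,36],"angular":[0,0,0]},{"grip":0.8,"xyz":[-180,-42,48],"angular":[0,0,0]},{"grip":0.8,"xyz":[-222,-52,62],"angular":[0,0,0.009]},{"grip":0.8,"xyz":[-222,-52,62],"angular":[0,0,0.009]},{"grip":0.8,"xyz":[-222,-52,95],"angular":[0,0,0.009]},{"grip":0.8,"xyz":[-222,-52,130],"angular":[0,0,0.009]},{"grip":0.8,"xyz":[-222,-52,150],"angular":[0,0,0.009]},{"grip":0.8,"xyz":[-222,-52,150],"angular":[0,0,0.009]}]}}

```text
time_s: 7.8
tcp_pos: [0.4358, 0.0466, 0.0284]
ee_rot: [[1.0, -0.026, -0.008], [-0.026, -1.0, -0.004], [-0.008, 0.004, -1.0]]
wrist_force: [0.4, 0.2, 0.6]
gripper_width: 0.799
gripper_force: 0.0
```

```bash
python3 go.py .439 .046 .031 -1.5 .439 .046 .17 -1.5 .44 -.368 .17 5.5 .44 -.368 .097 5.5
```

```text
t 7.8 tcp [435.8  46.6  28.4] yaw -1.51 w 0.799 gf 0.0 q6 61.1
[ 3.  0. -3.] [ 0.004  0.008 -0.   ] dist 0.004
[   0.    0. -139.] [0. 0. 0.] dist 0.139
[ 12. 414.   0.] [ 0.     0.    -0.122] dist 0.414
[ 0.  0. 73.] [0. 0. 0.] dist 0.073
```

Request:
{"op": "move_arm", "data": {"series": [{"grip":0.2,"xyz":[1,0,2],"angular":[0,0,0]},{"grip":0.2,"xyz":[1,0,2],"angular":[0,0,0]},{"grip":0.2,"xyz":[1,0,2],"angular":[0,0,0]},{"grip":0.2,"xyz":[1,0,2],"angular":[0,0,0]},{"grip":0.2,"xyz":[1,0,2],"angular":[0,0,0]},{"grip":0.2,"xyz":[1,0,2],"angular":[0,0,0]},{"grip":0.2,"xyz":[1,0,-20],"angular":[0,0,0]},{"grip":0.2,"xyz":[1,0,-60],"angular":[0,0,0]},{"grip":0.2,"xyz":[1,0,-100],"angular":[0,0,0]},{"grip":0.2,"xyz":[1,0,-138],"angular":[0,0,0]}]}}

```text
time_s: 8.8
tcp_pos: [0.4393, 0.0478, 0.1712]
ee_rot: [[1.0, -0.026, 0.0], [-0.026, -1.0, 0.0], [0.0, -0.0, -1.0]]
wrist_force: [0.7, 0.6, -0.8]
gripper_width: 0.206
gripper_force: 0.0
```

Request:
{"op": "move_arm", "data": {"series": [{"grip":0.2,"xyz":[1,41,0],"angular":[0,0,-0.012]},{"grip":0.2,"xyz":[2,83,0],"angular":[0,0,-0.024]},{"grip":0.2,"xyz":[4,124,0],"angular":[0,0,-0.036]},{"grip":0.2,"xyz":[5,166,0],"angular":[0,0,-0.048]},{"grip":0.2,"xyz":[6,207,0],"angular":[0,0,-0.06]},{"grip":0.2,"xyz":[7,248,0],"angular":[0,0,-0.072]},{"grip":0.2,"xyz":[8,290,0],"angular":[0,0,-0.084]},{"grip":0.2,"xyz":[10,331,0],"angular":[0,0,-0.096]},{"grip":0.2,"xyz":[11,373,0],"angular":[0,0,-0.108]},{"grip":0.2,"xyz":[12,414,0],"angular":[0,0,-0.122]}]}}

```text
time_s: 9.8
tcp_pos: [0.4404, -0.368, 0.1693]
ee_rot: [[0.995, 0.096, -0.0], [0.096, -0.995, 0.0], [0.0, -0.0, -1.0]]
wrist_force: [1.1, 0.8, 0.1]
gripper_width: 0.205
gripper_force: 0.0
```

```bash
python3 go.py .44 -.368 .17 5.5 .44 -.368 .094 5.5; python3 -c "
from h import *
c=cap('scene'); save(c,'pan1.png',(150,60,330,195),4)"
```

```text
t 9.8 tcp [ 440.4 -368.   169.3] yaw 5.53 w 0.205 gf 0.0 q6 119.3
[-0. -0. -1.] [-0.    -0.     0.001] dist 0.001
[ 0.  0. 76.] [0. 0. 0.] dist 0.076
```

View pics/pan1.png

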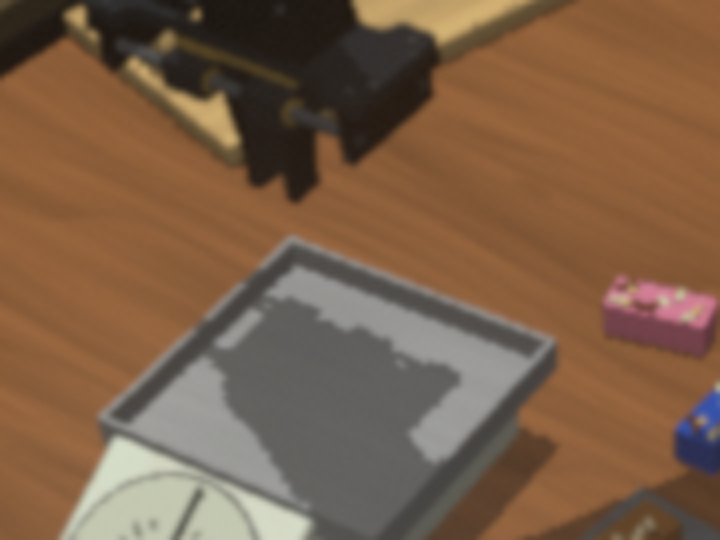

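Grip is empty: the fingers hold nothing over the pan. I'll look at where the bar is.

```bash
python3 bars.py; python3 -c "
from h import *
c=cap('top'); save(c,'t2.png',(220,195,400,315),4.4)"
```

```text
(no output)
```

View pics/t2.png

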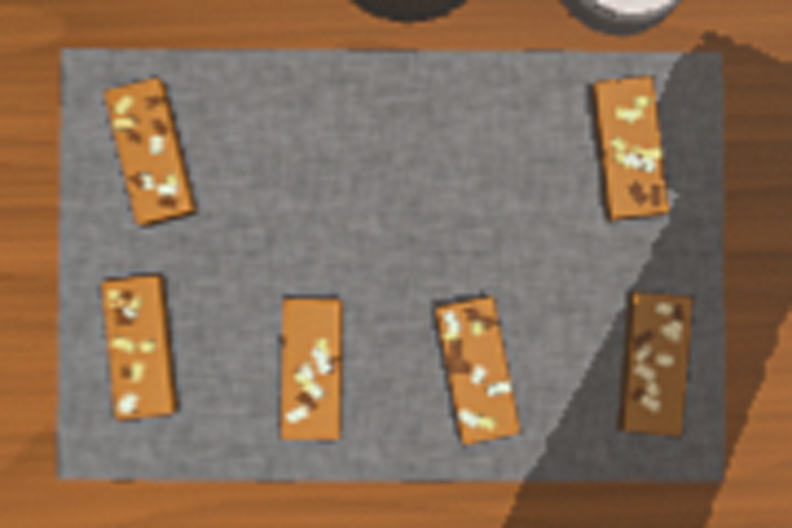

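The bar is untouched at (310,368) in the crop, so the fingers had not finished closing when I lifted. I'll return with a narrower opening and a longer closing time.

```bash
sed -i 's/roi\[203:307,222:400\]/roi[207:303,235:384]/; s/(8,120,90)/(8,110,60)/' bars.py; python3 bars.py; python3 go.py .439 .046 .15 -1.5 .439 .046 .031 -1.5
```

```text
bar [0.4378 0.0449] az -1.5 [0.028 0.068]
bar [ 0.4356 -0.1262] az -6.6 [0.069 0.031]
bar [ 0.4353 -0.0372] az 9.7 [0.03  0.069]
bar [0.4511 0.1307] az 4.4 [0.031 0.07 ]
bar [0.5484 0.1231] az 12.8 [0.03 0.07]
bar [ 0.5438 -0.1167] az 4.7 [0.032 0.07 ]
t 10.0 tcp [ 440.2 -366.9  168.7] yaw 5.38 w 0.2 gf 0.0 q6 119.0
[  38. -411.   19.] [-0.001  0.001  0.12 ] dist 0.413
[  0.   0. 119.] [0. 0. 0.] dist 0.119
```

Request:
{"op": "move_arm", "data": {"series": [{"grip":0.6,"xyz":[-4,-41,2],"angular":[0,0,0.012]},{"grip":0.6,"xyz":[-8,-82,4],"angular":[0,0,0.024]},{"grip":0.6,"xyz":[-12,-124,6],"angular":[0,0,0.036]},{"grip":0.6,"xyz":[-16,-165,8],"angular":[0,0,0.048]},{"grip":0.6,"xyz":[-20,-206,10],"angular":[0,0,0.06]},{"grip":0.6,"xyz":[-24,-247,12],"angular":[0,0,0.072]},{"grip":0.6,"xyz":[-28,-289,14],"angular":[0,0,0.084]},{"grip":0.6,"xyz":[-32,-330,16],"angular":[0,0,0.096]},{"grip":0.6,"xyz":[-36,-371,18],"angular":[0,0,0.108]},{"grip":0.6,"xyz":[-41,-412,20],"angular":[0,0,0.122]}]}}

```text
time_s: 11.0
tcp_pos: [0.3591, 0.0419, 0.1497]
ee_rot: [[1.0, -0.024, 0.001], [-0.024, -1.0, 0.001], [0.001, -0.001, -1.0]]
wrist_force: [0.7, -0.4, -0.3]
gripper_width: 0.6
gripper_force: 0.0
```

```bash
python3 go.py .439 .046 .031 -1.5 .439 .046 .17 -1.5
```

```text
t 11.0 tcp [359.1  41.9 149.7] yaw -1.4 w 0.6 gf 0.0 q6 55.7
[ 80.  -6. 119.] [-0.001 -0.001  0.002] dist 0.143
[   0.    0. -139.] [0. 0. 0.] dist 0.139
```

Request:
{"op": "move_arm", "data": {"series": [{"grip":0.6,"xyz":[40,-3,10],"angular":[0,0,0]},{"grip":0.6,"xyz":[80,-6,30],"angular":[0,0,0]},{"grip":0.6,"xyz":[80,-5,60],"angular":[0,0,0]},{"grip":0.6,"xyz":[80,-5,95],"angular":[0,0,0]},{"grip":0.6,"xyz":[80,-5,119],"angular":[0,0,0]},{"grip":0.6,"xyz":[80,-5,119],"angular":[0,0,0]},{"grip":0.2,"xyz":[80,-5,119],"angular":[0,0,0]},{"grip":0.2,"xyz":[80,-5,119],"angular":[0,0,0]},{"grip":0.2,"xyz":[80,-5,119],"angular":[0,0,0]},{"grip":0.2,"xyz":[80,-5,119],"angular":[0,0,0]}]}}

```text
time_s: 12.0
tcp_pos: [0.4412, 0.0432, 0.0315]
ee_rot: [[1.0, -0.026, 0.002], [-0.026, -1.0, 0.001], [0.002, -0.001, -1.0]]
wrist_force: [-0.7, -0.1, -0.4]
gripper_width: 0.324
gripper_force: 0.0
```

Request:
{"op": "move_arm", "data": {"series": [{"grip":0.2,"xyz":[0,0,0],"angular":[0,0,0]},{"grip":0.2,"xyz":[0,0,0],"angular":[0,0,0]}]}}

```text
time_s: 12.2
tcp_pos: [0.4407, 0.0428, 0.0307]
ee_rot: [[1.0, -0.026, 0.001], [-0.026, -1.0, 0.0], [0.001, -0.0, -1.0]]
wrist_force: [-0.7, 0.2, 0.4]
gripper_width: 0.218
gripper_force: 0.0
```

```bash
python3 -c "
from h import *
c=cap('scene'); save(c,'s3.png',(280,160,430,270),5); print(w2p(c,[.44,.043,.015]))
c=cap('top');print(r.sense()['joints'])"
```

```text
[364.42701062 232.90162504]
[ 2.67069343e+01  1.89194177e+01 -3.81033567e+01  1.10742192e-03
 -3.29636896e+01  6.18097191e+01]
```

View pics/s3.png

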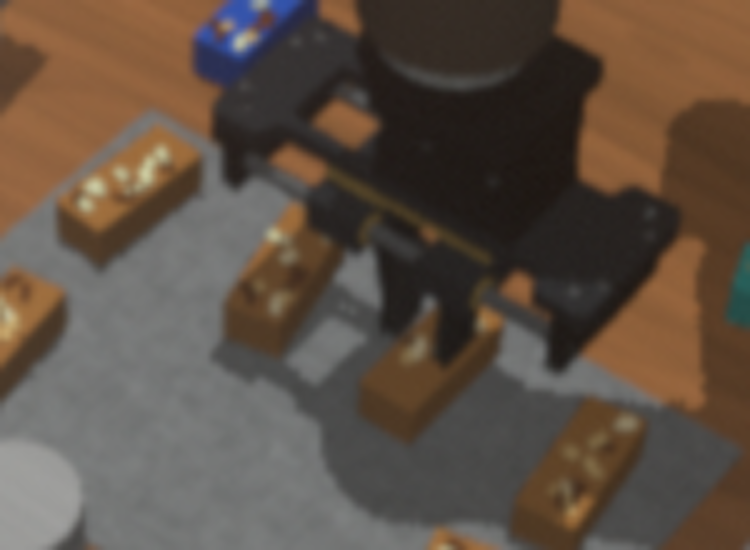

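```bash
python3 - <<'E'
from h import *
c=cap('scene')
def pr(p,yaw,off,dzs,o,k):
    a=np.radians(yaw); ty=np.array([np.sin(a),-np.cos(a)]);tx=np.array([np.cos(a),np.sin(a)])
    for dz in dzs: print(dz,[((w2p(c,[*(np.array(p[:2])+s*off*ty+.0095*tx),p[2]-dz])-o)*k).round().tolist() for s in(1,-1)])
pr([.6571,.0993,.1645],25.3,.037,(0,.01,.025,.035),[287,235],6)
pr([.4407,.0428,.0307],-1.5,.017,(-.01,0,.01,.025),[280,160],5)
E
```

```text
0 [[115.0, 200.0], [358.0, 241.0]]
0.01 [[116.0, 220.0], [357.0, 261.0]]
0.025 [[117.0, 249.0], [355.0, 289.0]]
0.035 [[117.0, 268.0], [354.0, 308.0]]
-0.01 [[380.0, 322.0], [443.0, 359.0]]
0 [[379.0, 337.0], [442.0, 374.0]]
0.01 [[378.0, 352.0], [440.0, 388.0]]
0.025 [[377.0, 373.0], [438.0, 410.0]]
```

The picture shows both fingertips hovering over the bar's top at (400,330) and (455,360), not around it. Going by the pictures, the real tips are about 25–30 mm higher than the stated tool geometry. I'll open and go lower, watching the force.

Request:
{"op": "move_arm", "data": {"series": [{"grip":0.6,"xyz":[-1,-2,-8],"angular":[0,0,0]},{"grip":0.6,"xyz":[-1,-2,-8],"angular":[0,0,0]},{"grip":0.6,"xyz":[-1,-2,-8],"angular":[0,0,0]},{"grip":0.6,"xyz":[-1,-2,-8],"angular":[0,0,0]},{"grip":0.6,"xyz":[-1,-2,-8],"angular":[0,0,0]},{"grip":0.6,"xyz":[-1,-2,0],"angular":[0,0,0]},{"grip":0.6,"xyz":[-1,-2,5],"angular":[0,0,0]},{"grip":0.6,"xyz":[-1,-2,9],"angular":[0,0,0]},{"grip":0.6,"xyz":[-1,-2,12],"angular":[0,0,0]},{"grip":0.6,"xyz":[-1,-2,14],"angular":[0,0,0]}]}}

```text
time_s: 13.35
tcp_pos: [0.4394, 0.0447, 0.0159]
ee_rot: [[1.0, -0.026, -0.001], [-0.026, -1.0, -0.0], [-0.001, 0.0, -1.0]]
wrist_force: [-0.2, -0.8, 0.4]
gripper_width: 0.599
gripper_force: 0.0
```

Request:
{"op": "move_arm", "data": {"series": [{"grip":0.6,"xyz":[0,0,2],"angular":[0,0,0]},{"grip":0.6,"xyz":[0,0,4],"angular":[0,0,0]},{"grip":0.6,"xyz":[0,0,4],"angular":[0,0,0]}]}}

```text
time_s: 13.65
tcp_pos: [0.4395, 0.0448, 0.0122]
ee_rot: [[1.0, -0.026, -0.0], [-0.026, -1.0, -0.0], [-0.0, 0.0, -1.0]]
wrist_force: [-0.3, 0.1, 0.2]
gripper_width: 0.598
gripper_force: 0.0
```

```bash
python3 -c "
from h import *
c=cap('scene'); save(c,'s4.png',(310,180,420,270),6); s=r.sense(); print(s['tcp_pos'],s['wrist_force'])"
```

```text
[0.43958427 0.04479299 0.01231773] [-0.05588041  0.95230645  0.12406976]
```

View pics/s4.png

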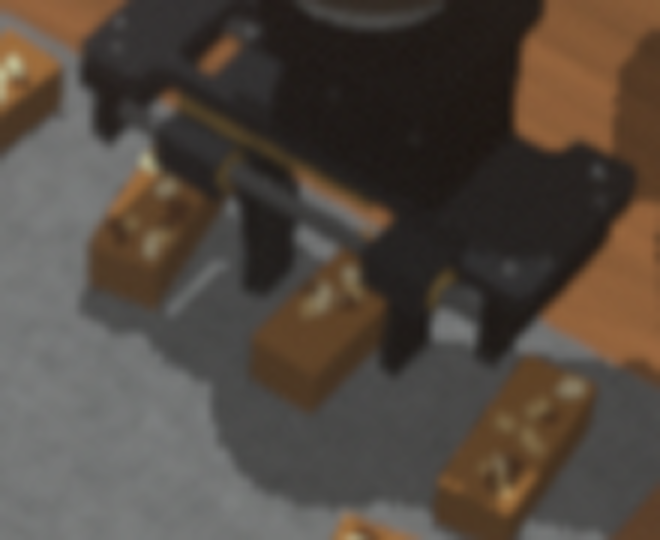

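The fingers now straddle the bar at (262,290) and (400,370). I'll go a little lower and close.

Request:
{"op": "move_arm", "data": {"series": [{"grip":0.6,"xyz":[0,0,3],"angular":[0,0,0]},{"grip":0.2,"xyz":[0,0,3],"angular":[0,0,0]},{"grip":0.2,"xyz":[0,0,3],"angular":[0,0,0]},{"grip":0.2,"xyz":[0,0,3],"angular":[0,0,0]},{"grip":0.2,"xyz":[0,0,3],"angular":[0,0,0]},{"grip":0.2,"xyz":[0,0,3],"angular":[0,0,0]},{"grip":0.2,"xyz":[0,0,3],"angular":[0,0,0]}]}}

```text
time_s: 14.4
tcp_pos: [0.4397, 0.0449, 0.0094]
ee_rot: [[1.0, -0.026, 0.0], [-0.026, -1.0, 0.0], [0.0, -0.0, -1.0]]
wrist_force: [0.2, 0.0, 0.7]
gripper_width: 0.343
gripper_force: 30.0
```

Request:
{"op": "move_arm", "data": {"series": [{"grip":0.2,"xyz":[0,0,-20],"angular":[0,0,0]},{"grip":0.2,"xyz":[0,0,-60],"angular":[0,0,0]},{"grip":0.2,"xyz":[0,0,-100],"angular":[0,0,0]},{"grip":0.2,"xyz":[0,0,-138],"angular":[0,0,0]},{"grip":0.2,"xyz":[0,0,-138],"angular":[0,0,0]}]}}

```text
time_s: 14.9
tcp_pos: [0.443, 0.0461, 0.1525]
ee_rot: [[1.0, -0.025, 0.011], [-0.025, -1.0, 0.004], [0.011, -0.005, -1.0]]
wrist_force: [0.6, 0.9, 0.6]
gripper_width: 0.34
gripper_force: 30.0
```

```bash
python3 go.py .44 -.368 .147 5.5 .44 -.368 .074 5.5
```

```text
t 14.9 tcp [443.   46.1 152.5] yaw -1.42 w 0.34 gf 29.973785877227783 q6 61.5
[  7. 414.   4.] [-0.004 -0.012 -0.121] dist 0.414
[ 0.  0. 73.] [0. 0. 0.] dist 0.073
```

Request:
{"op": "move_arm", "data": {"series": [{"grip":0.2,"xyz":[1,41,0],"angular":[0,0,-0.012]},{"grip":0.2,"xyz":[2,83,0],"angular":[0,0,-0.024]},{"grip":0.2,"xyz":[4,124,0],"angular":[0,0,-0.036]},{"grip":0.2,"xyz":[5,166,0],"angular":[0,0,-0.048]},{"grip":0.2,"xyz":[6,207,0],"angular":[0,0,-0.06]},{"grip":0.2,"xyz":[7,248,0],"angular":[0,0,-0.072]},{"grip":0.2,"xyz":[8,290,0],"angular":[0,0,-0.084]},{"grip":0.2,"xyz":[10,331,0],"angular":[0,0,-0.096]},{"grip":0.2,"xyz":[11,373,0],"angular":[0,0,-0.108]},{"grip":0.2,"xyz":[11,413,0],"angular":[0,0,-0.122]}]}}

```text
time_s: 15.9
tcp_pos: [0.4391, -0.3698, 0.146]
ee_rot: [[0.995, 0.096, -0.002], [0.096, -0.995, 0.001], [-0.002, -0.001, -1.0]]
wrist_force: [0.7, 0.6, -0.3]
gripper_width: 0.344
gripper_force: 30.0
```

Request:
{"op": "move_arm", "data": {"series": [{"grip":0.2,"xyz":[0,0,25],"angular":[0,0,0]},{"grip":0.2,"xyz":[0,0,50],"angular":[0,0,0]},{"grip":0.2,"xyz":[0,0,66],"angular":[0,0,0]},{"grip":0.2,"xyz":[0,0,74],"angular":[0,0,0]},{"grip":0.2,"xyz":[0,0,75],"angular":[0,0,0]},{"grip":0.2,"xyz":[0,0,75],"angular":[0,0,0]}]}}

```text
time_s: 16.5
tcp_pos: [0.4402, -0.3684, 0.0725]
ee_rot: [[0.995, 0.096, 0.0], [0.096, -0.995, -0.0], [0.0, 0.0, -1.0]]
wrist_force: [-0.4, 0.1, 0.2]
gripper_width: 0.342
gripper_force: 30.0
```

```bash
cat > occ.py <<'E'
from h import *
c=cap('top'); save(c,'p_top.png'); 
E
python3 go.py .44 -.368 .073 5.5; python3 -c "
from h import *
c=cap('scene'); save(c,'s5.png',(150,100,300,250),4)"
```

```text
t 16.5 tcp [ 440.2 -368.4   72.5] yaw 5.54 w 0.342 gf 29.973804652690887 q6 119.3
[-0. -0. -0.] [ 0.    -0.     0.001] dist 0.001
```

View pics/s5.png

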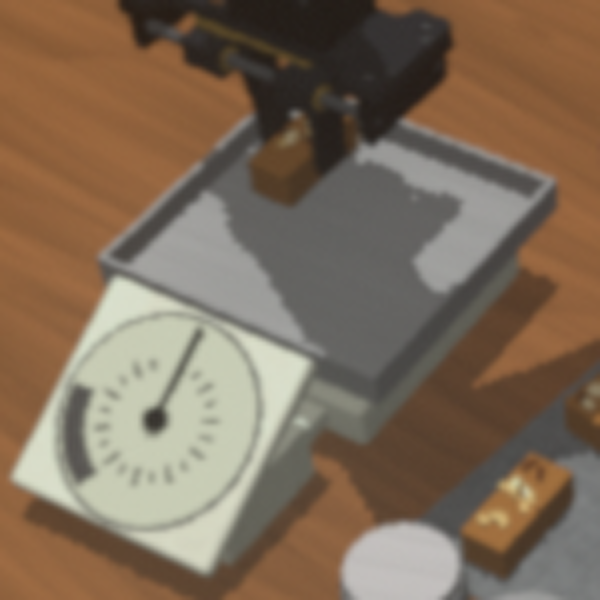

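The bar is in the pan's far corner at (285,180). The dial centre is (154,420), the needle tip (198,330), and the band runs from about 201° to 267° (3.5–4.65 rad, 233–310 g). I'll release.

Request:
{"op": "move_arm", "data": {"series": [{"grip":0.55,"xyz":[0,0,1],"angular":[0,0,0]},{"grip":0.55,"xyz":[0,0,1],"angular":[0,0,0]},{"grip":0.55,"xyz":[0,0,1],"angular":[0,0,0]},{"grip":0.55,"xyz":[0,0,0],"angular":[0,0,0]},{"grip":0.55,"xyz":[0,0,-20],"angular":[0,0,0]},{"grip":0.55,"xyz":[0,0,-50],"angular":[0,0,0]},{"grip":0.55,"xyz":[0,0,-70],"angular":[0,0,0]},{"grip":0.55,"xyz":[0,0,-70],"angular":[0,0,0]}]}}

```text
time_s: 17.35
tcp_pos: [0.4419, -0.3695, 0.146]
ee_rot: [[0.995, 0.097, 0.007], [0.097, -0.995, -0.004], [0.006, 0.004, -1.0]]
wrist_force: [-0.7, -0.8, -0.7]
gripper_width: 0.547
gripper_force: 0.0
```

```bash
cat > needle.py <<'E'
from h import *
c=cap('scene'); g=cv2.cvtColor(c['img'],cv2.COLOR_RGB2GRAY).astype(float)
cx,cy=150+154/4,100+420/4
ang=np.radians(np.arange(0,360,2)); best=[]
for a in ang: # mean darkness along the needle's radius span 7..19 px, cw from image up
    rr=np.arange(9,22,.5); best.append(cv2.remap(g.astype(np.float32),(cx+rr*np.sin(a)).astype(np.float32)[None],(cy-rr*np.cos(a)).astype(np.float32)[None],1).max())
b=np.array(best); i=np.argsort(b)[:5]; print('needle deg from zero', ((np.degrees(ang[i])-26)%360), b[i].round(), 'band 201..267')
E
python3 needle.py; python3 bars.py; python3 go.py .4365 -.0365 .142 9.7 .4365 -.0365 .009 9.7
```

```text
needle deg from zero [48. 50. 46. 52. 44.] [122. 134. 137. 167. 168.] band 201..267
bar [ 0.4353 -0.0372] az 9.7 [0.03  0.069]
bar [ 0.4356 -0.1262] az -6.6 [0.069 0.031]
bar [0.4511 0.1307] az 4.4 [0.031 0.07 ]
bar [0.5484 0.1231] az 12.8 [0.03 0.07]
bar [ 0.5437 -0.1166] az 4.3 [0.032 0.07 ]
t 17.45 tcp [ 439.9 -368.1  142.5] yaw 5.5 w 0.551 gf 0.0 q6 119.3
[  28. -330.    1.] [-0.    -0.001 -0.073] dist 0.332
[  0.   0. 133.] [0. 0. 0.] dist 0.133
```

Request:
{"op": "move_arm", "data": {"series": [{"grip":0.6,"xyz":[4,-45,0],"angular":[0,0,0]},{"grip":0.6,"xyz":[8,-90,0],"angular":[0,0,-0.01]},{"grip":0.6,"xyz":[11,-135,0],"angular":[0,0,-0.02]},{"grip":0.6,"xyz":[15,-180,0],"angular":[0,0,-0.03]},{"grip":0.6,"xyz":[19,-225,0],"angular":[0,0,-0.04]},{"grip":0.6,"xyz":[23,-270,0],"angular":[0,0,-0.055]},{"grip":0.6,"xyz":[27,-315,0],"angular":[0,0,-0.073]},{"grip":0.6,"xyz":[28,-330,20],"angular":[0,0,-0.073]},{"grip":0.6,"xyz":[28,-330,60],"angular":[0,0,-0.073]},{"grip":0.6,"xyz":[28,-330,100],"angular":[0,0,-0.073]}]}}

```text
time_s: 18.45
tcp_pos: [0.4358, -0.0363, 0.0411]
ee_rot: [[0.985, 0.17, 0.001], [0.17, -0.985, 0.0], [0.001, -0.0, -1.0]]
wrist_force: [1.4, 0.4, -0.0]
gripper_width: 0.601
gripper_force: 0.0
```

Request:
{"op": "move_arm", "data": {"series": [{"grip":0.6,"xyz":[0,0,25],"angular":[0,0,0]},{"grip":0.6,"xyz":[0,0,33],"angular":[0,0,0]},{"grip":0.6,"xyz":[0,0,33],"angular":[0,0,0]},{"grip":0.2,"xyz":[0,0,33],"angular":[0,0,0]},{"grip":0.2,"xyz":[0,0,33],"angular":[0,0,0]},{"grip":0.2,"xyz":[0,0,33],"angular":[0,0,0]},{"grip":0.2,"xyz":[0,0,33],"angular":[0,0,0]},{"grip":0.2,"xyz":[0,0,33],"angular":[0,0,0]},{"grip":0.2,"xyz":[0,0,33],"angular":[0,0,0]}]}}

```text
time_s: 19.35
tcp_pos: [0.4367, -0.037, 0.0103]
ee_rot: [[0.986, 0.169, 0.002], [0.169, -0.986, 0.0], [0.002, 0.0, -1.0]]
wrist_force: [-1.5, -0.2, 6.6]
gripper_width: 0.341
gripper_force: 30.0
```

```bash
python3 go.py .4365 -.0365 .142 9.7 .52 -.36 .142 5.5 .52 -.36 .069 5.5
```

```text
t 19.35 tcp [436.7 -37.   10.3] yaw 9.72 w 0.341 gf 30.000989735126495 q6 83.1
[   0.   -1. -132.] [ 0.    -0.002  0.   ] dist 0.132
[ 28. 333.   0.] [0.    0.    0.073] dist 0.334
[ 0.  0. 73.] [0. 0. 0.] dist 0.073
```

Request:
{"op": "move_arm", "data": {"series": [{"grip":0.2,"xyz":[0,0,-20],"angular":[0,0,0]},{"grip":0.2,"xyz":[0,0,-60],"angular":[0,0,0]},{"grip":0.2,"xyz":[0,0,-100],"angular":[0,0,0]},{"grip":0.2,"xyz":[0,0,-132],"angular":[0,0,0]},{"grip":0.2,"xyz":[4,42,-132],"angular":[0,0,0.01]},{"grip":0.2,"xyz":[8,84,-132],"angular":[0,0,0.02]},{"grip":0.2,"xyz":[12,126,-132],"angular":[0,0,0.03]},{"grip":0.2,"xyz":[16,168,-132],"angular":[0,0,0.04]},{"grip":0.2,"xyz":[19,210,-132],"angular":[0,0,0.05]},{"grip":0.2,"xyz":[22,252,-132],"angular":[0,0,0.06]}]}}

```text
time_s: 20.35
tcp_pos: [0.5001, -0.2835, 0.1411]
ee_rot: [[0.994, 0.108, -0.0], [0.108, -0.994, 0.0], [-0.0, -0.0, -1.0]]
wrist_force: [0.7, 0.6, 0.3]
gripper_width: 0.338
gripper_force: 30.0
```

Request:
{"op": "move_arm", "data": {"series": [{"grip":0.2,"xyz":[3,42,0],"angular":[0,0,0.006]},{"grip":0.2,"xyz":[5,80,0],"angular":[0,0,0.013]},{"grip":0.2,"xyz":[5,80,0],"angular":[0,0,0.013]},{"grip":0.2,"xyz":[5,80,25],"angular":[0,0,0.013]},{"grip":0.2,"xyz":[5,80,50],"angular":[0,0,0.013]},{"grip":0.2,"xyz":[5,80,66],"angular":[0,0,0.013]},{"grip":0.2,"xyz":[5,80,71],"angular":[0,0,0.013]},{"grip":0.2,"xyz":[5,80,71],"angular":[0,0,0.013]}]}}

```text
time_s: 21.15
tcp_pos: [0.5134, -0.3602, 0.0697]
ee_rot: [[0.995, 0.096, -0.002], [0.096, -0.995, 0.001], [-0.002, -0.001, -1.0]]
wrist_force: [-0.0, 0.7, 0.1]
gripper_width: 0.341
gripper_force: 30.0
```

```bash
python3 go.py .52 -.36 .069 5.5
```

```text
t 21.15 tcp [ 513.4 -360.2   69.7] yaw 5.54 w 0.341 gf 29.999679923057556 q6 115.8
[7. 0. 1.] [-0.001  0.002  0.001] dist 0.007
```

Request:
{"op": "move_arm", "data": {"series": [{"grip":0.2,"xyz":[5,0,0],"angular":[0,0,0]},{"grip":0.2,"xyz":[5,0,1],"angular":[0,0,0]},{"grip":0.55,"xyz":[5,0,1],"angular":[0,0,0]},{"grip":0.55,"xyz":[5,0,1],"angular":[0,0,0]},{"grip":0.55,"xyz":[5,0,0],"angular":[0,0,0]},{"grip":0.55,"xyz":[5,0,0],"angular":[0,0,0]},{"grip":0.55,"xyz":[5,0,-20],"angular":[0,0,0]},{"grip":0.55,"xyz":[5,0,-55],"angular":[0,0,0]},{"grip":0.55,"xyz":[5,0,-75],"angular":[0,0,0]},{"grip":0.55,"xyz":[5,0,-75],"angular":[0,0,0]}]}}

```text
time_s: 22.15
tcp_pos: [0.5209, -0.3615, 0.1494]
ee_rot: [[0.995, 0.097, 0.007], [0.097, -0.995, -0.004], [0.007, 0.004, -1.0]]
wrist_force: [0.2, -0.1, 0.6]
gripper_width: 0.547
gripper_force: 0.0
```

```bash
python3 needle.py; python3 bars.py; python3 go.py .549 .1235 .145 12.8 .549 .1235 .009 12.8
```

```text
needle deg from zero [104. 102. 106. 108. 100.] [133. 148. 150. 173. 175.] band 201..267
bar [ 0.4355 -0.1261] az -6.6 [0.069 0.031]
bar [0.4511 0.1307] az 4.4 [0.031 0.07 ]
bar [0.5484 0.1231] az 12.8 [0.03 0.07]
bar [ 0.5438 -0.1165] az 4.7 [0.031 0.07 ]
t 22.25 tcp [ 518.7 -360.2  145.3] yaw 5.49 w 0.549 gf 0.0 q6 115.6
[  76. -479.    1.] [-0.    -0.001 -0.128] dist 0.485
[  0.   0. 136.] [0. 0. 0.] dist 0.136
```

Request:
{"op": "move_arm", "data": {"series": [{"grip":0.6,"xyz":[8,-48,0],"angular":[0,0,0]},{"grip":0.6,"xyz":[15,-96,0],"angular":[0,0,-0.01]},{"grip":0.6,"xyz":[23,-144,0],"angular":[0,0,-0.02]},{"grip":0.6,"xyz":[30,-192,0],"angular":[0,0,-0.04]},{"grip":0.6,"xyz":[38,-240,0],"angular":[0,0,-0.06]},{"grip":0.6,"xyz":[46,-288,0],"angular":[0,0,-0.08]},{"grip":0.6,"xyz":[53,-336,0],"angular":[0,0,-0.1]},{"grip":0.6,"xyz":[61,-384,0],"angular":[0,0,-0.128]},{"grip":0.6,"xyz":[69,-432,0],"angular":[0,0,-0.128]},{"grip":0.6,"xyz":[76,-479,0],"angular":[0,0,-0.128]}]}}

```text
time_s: 23.25
tcp_pos: [0.5474, 0.1254, 0.1437]
ee_rot: [[0.975, 0.222, -0.003], [0.222, -0.975, -0.001], [-0.003, 0.001, -1.0]]
wrist_force: [0.5, 0.3, 0.9]
gripper_width: 0.601
gripper_force: 0.0
```

Request:
{"op": "move_arm", "data": {"series": [{"grip":0.6,"xyz":[0,0,40],"angular":[0,0,0]},{"grip":0.6,"xyz":[0,0,80],"angular":[0,0,0]},{"grip":0.6,"xyz":[0,0,115],"angular":[0,0,0]},{"grip":0.6,"xyz":[0,0,134],"angular":[0,0,0]},{"grip":0.6,"xyz":[0,0,134],"angular":[0,0,0]}]}}

```text
time_s: 23.75
tcp_pos: [0.545, 0.1221, 0.0068]
ee_rot: [[0.975, 0.222, -0.009], [0.222, -0.975, -0.004], [-0.01, 0.002, -1.0]]
wrist_force: [-1.2, 0.2, 0.4]
gripper_width: 0.599
gripper_force: 0.0
```

```bash
python3 go.py .549 .1235 .009 12.8
```

```text
t 23.75 tcp [545.  122.1   6.8] yaw 12.8 w 0.599 gf 0.0 q6 73.6
[ 4. -0. -2.] [0.002 0.01  0.   ] dist 0.005
```

Request:
{"op": "move_arm", "data": {"series": [{"grip":0.2,"xyz":[0,0,0],"angular":[0,0,0]},{"grip":0.2,"xyz":[0,0,0],"angular":[0,0,0]},{"grip":0.2,"xyz":[0,0,0],"angular":[0,0,0]},{"grip":0.2,"xyz":[0,0,0],"angular":[0,0,0]},{"grip":0.2,"xyz":[0,0,0],"angular":[0,0,0]},{"grip":0.2,"xyz":[0,0,0],"angular":[0,0,0]},{"grip":0.2,"xyz":[0,0,-20],"angular":[0,0,0]},{"grip":0.2,"xyz":[0,0,-60],"angular":[0,0,0]},{"grip":0.2,"xyz":[0,0,-100],"angular":[0,0,0]},{"grip":0.2,"xyz":[0,0,-134],"angular":[0,0,0]}]}}

```text
time_s: 24.75
tcp_pos: [0.5485, 0.1237, 0.1472]
ee_rot: [[0.975, 0.222, 0.001], [0.222, -0.975, 0.0], [0.001, -0.0, -1.0]]
wrist_force: [0.4, 0.2, -0.4]
gripper_width: 0.341
gripper_force: 30.0
```

Request:
{"op": "move_arm", "data": {"series": [{"grip":0.2,"xyz":[-20,35,0],"angular":[0,0,0.013]},{"grip":0.2,"xyz":[-40,70,0],"angular":[0,0,0.026]},{"grip":0.2,"xyz":[-60,105,0],"angular":[0,0,0.039]},{"grip":0.2,"xyz":[-80,141,0],"angular":[0,0,0.052]},{"grip":0.2,"xyz":[-100,176,0],"angular":[0,0,0.065]},{"grip":0.2,"xyz":[-120,211,0],"angular":[0,0,0.078]},{"grip":0.2,"xyz":[-140,246,0],"angular":[0,0,0.09]},{"grip":0.2,"xyz":[-161,281,0],"angular":[0,0,0.1]},{"grip":0.2,"xyz":[-181,316,0],"angular":[0,0,0.12]},{"grip":0.2,"xyz":[-201,352,0],"angular":[0,0,0.127]}]}}

```text
time_s: 25.75
tcp_pos: [0.4298, -0.2654, 0.1453]
ee_rot: [[0.995, 0.097, -0.0], [0.097, -0.995, 0.0], [-0.0, -0.0, -1.0]]
wrist_force: [1.4, 0.3, -0.8]
gripper_width: 0.341
gripper_force: 30.0
```

```bash
python3 go.py .43 -.264 .145 5.5 .43 -.264 .067 5.5
```

```text
t 25.75 tcp [ 429.8 -265.4  145.3] yaw 5.55 w 0.341 gf 30.00211000442505 q6 108.8
[ 0. -1.  0.] [-0.     0.     0.001] dist 0.001
[ 0.  0. 78.] [0. 0. 0.] dist 0.078
```

Request:
{"op": "move_arm", "data": {"series": [{"grip":0.2,"xyz":[0,0,30],"angular":[0,0,0]},{"grip":0.2,"xyz":[0,0,58],"angular":[0,0,0]},{"grip":0.2,"xyz":[0,0,73],"angular":[0,0,0]},{"grip":0.2,"xyz":[0,0,78],"angular":[0,0,0]},{"grip":0.2,"xyz":[0,0,79],"angular":[0,0,0]},{"grip":0.2,"xyz":[0,0,79],"angular":[0,0,0]},{"grip":0.55,"xyz":[0,0,79],"angular":[0,0,0]},{"grip":0.55,"xyz":[0,0,79],"angular":[0,0,0]},{"grip":0.55,"xyz":[0,0,78],"angular":[0,0,0]},{"grip":0.55,"xyz":[0,0,78],"angular":[0,0,0]}]}}

```text
time_s: 26.75
tcp_pos: [0.4312, -0.2642, 0.0679]
ee_rot: [[0.995, 0.097, 0.001], [0.097, -0.995, -0.0], [0.001, 0.0, -1.0]]
wrist_force: [-0.5, 0.4, -0.6]
gripper_width: 0.533
gripper_force: 0.0
```

Request:
{"op": "move_arm", "data": {"series": [{"grip":0.55,"xyz":[0,0,-20],"angular":[0,0,0]},{"grip":0.55,"xyz":[0,0,-55],"angular":[0,0,0]},{"grip":0.55,"xyz":[0,0,-78],"angular":[0,0,0]},{"grip":0.55,"xyz":[0,0,-78],"angular":[0,0,0]}]}}

```text
time_s: 27.15
tcp_pos: [0.4332, -0.265, 0.1491]
ee_rot: [[0.995, 0.098, 0.008], [0.098, -0.995, -0.003], [0.008, 0.004, -1.0]]
wrist_force: [-0.1, -0.2, 0.5]
gripper_width: 0.55
gripper_force: 0.0
```

```bash
python3 needle.py; python3 bars.py; python3 go.py .452 .132 .145 4.5 .452 .132 .009 4.5
```

```text
needle deg from zero [162. 160. 164. 158. 166.] [131. 142. 151. 163. 181.] band 201..267
bar [0.4511 0.1307] az 4.4 [0.031 0.07 ]
t 27.25 tcp [ 430.8 -264.   145.6] yaw 5.55 w 0.552 gf 0.0 q6 108.6
[  59. -392.    1.] [-0.    -0.001  0.018] dist 0.397
[  0.   0. 136.] [0. 0. 0.] dist 0.136
```

Request:
{"op": "move_arm", "data": {"series": [{"grip":0.6,"xyz":[6,-39,0],"angular":[0,0,0]},{"grip":0.6,"xyz":[12,-78,0],"angular":[0,0,0]},{"grip":0.6,"xyz":[18,-118,0],"angular":[0,0,0]},{"grip":0.6,"xyz":[24,-157,0],"angular":[0,0,0]},{"grip":0.6,"xyz":[30,-196,0],"angular":[0,0,0]},{"grip":0.6,"xyz":[35,-235,0],"angular":[0,0,0]},{"grip":0.6,"xyz":[41,-274,0],"angular":[0,0,0.018]},{"grip":0.6,"xyz":[47,-314,0],"angular":[0,0,0.018]},{"grip":0.6,"xyz":[53,-353,0],"angular":[0,0,0.018]},{"grip":0.6,"xyz":[59,-392,0],"angular":[0,0,0.018]}]}}

```text
time_s: 28.25
tcp_pos: [0.4504, 0.1329, 0.144]
ee_rot: [[0.997, 0.079, -0.003], [0.079, -0.997, -0.001], [-0.003, 0.001, -1.0]]
wrist_force: [0.7, 0.1, 0.1]
gripper_width: 0.603
gripper_force: 0.0
```

```bash
python3 bars.py;python3 go.py .452 .132 .009 4.5
```

```text
bar [ 0.4355 -0.1261] az -6.6 [0.069 0.031]
bar [ 0.5438 -0.1167] az 4.7 [0.031 0.07 ]
t 28.3 tcp [452.4 137.4 144.4] yaw 4.78 w 0.598 gf 0.0 q6 58.1
[ -1.   5. 135.] [-0.001 -0.001  0.005] dist 0.135
```

Request:
{"op": "move_arm", "data": {"series": [{"grip":0.6,"xyz":[0,0,40],"angular":[0,0,0]},{"grip":0.6,"xyz":[0,0,80],"angular":[0,0,0]},{"grip":0.6,"xyz":[0,0,115],"angular":[0,0,0]},{"grip":0.6,"xyz":[0,0,134],"angular":[0,0,0]},{"grip":0.6,"xyz":[0,0,134],"angular":[0,0,0]}]}}

```text
time_s: 28.8
tcp_pos: [0.4485, 0.1297, 0.0078]
ee_rot: [[0.997, 0.079, -0.008], [0.078, -0.997, -0.005], [-0.009, 0.005, -1.0]]
wrist_force: [-0.4, -0.3, 0.2]
gripper_width: 0.603
gripper_force: 0.0
```

```bash
python3 go.py .452 .132 .009 4.5
```

```text
t 28.8 tcp [448.5 129.7   7.8] yaw 4.5 w 0.603 gf 0.0 q6 58.4
[ 4. -2. -1.] [0.005 0.009 0.   ] dist 0.004
```

Request:
{"op": "move_arm", "data": {"series": [{"grip":0.2,"xyz":[0,0,0],"angular":[0,0,0]},{"grip":0.2,"xyz":[0,0,0],"angular":[0,0,0]},{"grip":0.2,"xyz":[0,0,0],"angular":[0,0,0]},{"grip":0.2,"xyz":[0,0,0],"angular":[0,0,0]},{"grip":0.2,"xyz":[0,0,0],"angular":[0,0,0]},{"grip":0.2,"xyz":[0,0,0],"angular":[0,0,0]},{"grip":0.2,"xyz":[0,0,-20],"angular":[0,0,0]},{"grip":0.2,"xyz":[0,0,-60],"angular":[0,0,0]},{"grip":0.2,"xyz":[0,0,-100],"angular":[0,0,0]},{"grip":0.2,"xyz":[0,0,-134],"angular":[0,0,0]}]}}

```text
time_s: 29.8
tcp_pos: [0.4515, 0.1317, 0.1474]
ee_rot: [[0.997, 0.079, 0.001], [0.079, -0.997, 0.001], [0.001, -0.001, -1.0]]
wrist_force: [0.4, -0.0, -1.4]
gripper_width: 0.343
gripper_force: 30.0
```

Request:
{"op": "move_arm", "data": {"series": [{"grip":0.2,"xyz":[3,39,0],"angular":[0,0,0]},{"grip":0.2,"xyz":[5,78,0],"angular":[0,0,0]},{"grip":0.2,"xyz":[8,117,0],"angular":[0,0,0]},{"grip":0.2,"xyz":[11,156,0],"angular":[0,0,0]},{"grip":0.2,"xyz":[14,195,0],"angular":[0,0,0]},{"grip":0.2,"xyz":[16,234,0],"angular":[0,0,0]},{"grip":0.2,"xyz":[19,273,0],"angular":[0,0,-0.017]},{"grip":0.2,"xyz":[22,312,0],"angular":[0,0,-0.017]},{"grip":0.2,"xyz":[25,351,0],"angular":[0,0,-0.017]},{"grip":0.2,"xyz":[28,391,0],"angular":[0,0,-0.017]}]}}

```text
time_s: 30.8
tcp_pos: [0.51, -0.2573, 0.1452]
ee_rot: [[0.995, 0.096, -0.0], [0.096, -0.995, 0.0], [-0.0, -0.0, -1.0]]
wrist_force: [1.5, 0.5, -0.8]
gripper_width: 0.337
gripper_force: 30.0
```

```bash
python3 go.py .51 -.256 .145 5.5 .51 -.256 .063 5.5
```

```text
t 30.8 tcp [ 510.  -257.3  145.2] yaw 5.5 w 0.337 gf 30.000119805336 q6 106.1
[ 0. -1.  0.] [-0.  0.  0.] dist 0.001
[ 0.  0. 82.] [0. 0. 0.] dist 0.082
```

Request:
{"op": "move_arm", "data": {"series": [{"grip":0.2,"xyz":[0,0,30],"angular":[0,0,0]},{"grip":0.2,"xyz":[0,0,60],"angular":[0,0,0]},{"grip":0.2,"xyz":[0,0,76],"angular":[0,0,0]},{"grip":0.2,"xyz":[0,0,81],"angular":[0,0,0]},{"grip":0.2,"xyz":[0,0,82],"angular":[0,0,0]},{"grip":0.2,"xyz":[0,0,82],"angular":[0,0,0]},{"grip":0.55,"xyz":[0,0,82],"angular":[0,0,0]},{"grip":0.55,"xyz":[0,0,82],"angular":[0,0,0]},{"grip":0.55,"xyz":[0,0,81],"angular":[0,0,0]},{"grip":0.55,"xyz":[0,0,81],"angular":[0,0,0]}]}}

```text
time_s: 31.8
tcp_pos: [0.5107, -0.2559, 0.065]
ee_rot: [[0.995, 0.096, 0.001], [0.096, -0.995, -0.0], [0.001, 0.0, -1.0]]
wrist_force: [-0.4, 0.1, 0.2]
gripper_width: 0.529
gripper_force: 0.0
```

Request:
{"op": "move_arm", "data": {"series": [{"grip":0.55,"xyz":[0,0,-20],"angular":[0,0,0]},{"grip":0.55,"xyz":[0,0,-55],"angular":[0,0,0]},{"grip":0.55,"xyz":[0,0,-81],"angular":[0,0,0]},{"grip":0.55,"xyz":[0,0,-81],"angular":[0,0,0]}]}}

```text
time_s: 32.2
tcp_pos: [0.5131, -0.2567, 0.15]
ee_rot: [[0.995, 0.097, 0.009], [0.097, -0.995, -0.003], [0.009, 0.004, -1.0]]
wrist_force: [0.6, 0.1, 0.6]
gripper_width: 0.549
gripper_force: 0.0
```

```bash
python3 needle.py; python3 bars.py; python3 go.py .545 -.116 .145 4.7 .545 -.116 .014 4.7
```

```text
needle deg from zero [212. 210. 208. 206. 214.] [129. 130. 140. 153. 156.] band 201..267
t 32.3 tcp [ 510.4 -255.7  145.9] yaw 5.5 w 0.551 gf 0.0 q6 105.9
[  48. -136.    1.] [-0.    -0.001  0.014] dist 0.144
[  0.   0. 131.] [0. 0. 0.] dist 0.131
```

Request:
{"op": "move_arm", "data": {"series": [{"grip":0.6,"xyz":[16,-45,0],"angular":[0,0,0.014]},{"grip":0.6,"xyz":[32,-90,0],"angular":[0,0,0.014]},{"grip":0.6,"xyz":[48,-136,0],"angular":[0,0,0.014]},{"grip":0.6,"xyz":[48,-136,10],"angular":[0,0,0.014]},{"grip":0.6,"xyz":[48,-136,50],"angular":[0,0,0.014]},{"grip":0.6,"xyz":[48,-136,90],"angular":[0,0,0.014]},{"grip":0.6,"xyz":[48,-136,115],"angular":[0,0,0.014]},{"grip":0.6,"xyz":[48,-136,131],"angular":[0,0,0.014]},{"grip":0.6,"xyz":[48,-136,133],"angular":[0,0,0.014]},{"grip":0.6,"xyz":[48,-136,133],"angular":[0,0,0.014]}]}}

```text
time_s: 33.3
tcp_pos: [0.5442, -0.1163, 0.0113]
ee_rot: [[0.997, 0.082, -0.003], [0.082, -0.997, -0.0], [-0.003, 0.0, -1.0]]
wrist_force: [0.2, -0.3, 0.8]
gripper_width: 0.599
gripper_force: 0.0
```

```bash
python3 bars.py;python3 go.py .545 -.116 .012 4.7 .545 -.116 .145 4.7 .52 .26 .145 0 .52 .26 .04 0
```

```text
bar [ 0.4355 -0.1261] az -6.6 [0.069 0.031]
t 33.35 tcp [ 545.1 -116.2   12.3] yaw 4.7 w 0.6 gf 0.0 q6 90.1
[-0. -0.  0.] [ 0.  0. -0.] dist 0.0
[   0.    0. -133.] [0. 0. 0.] dist 0.133
[   6. -377.    0.] [0.    0.    0.082] dist 0.377
[  0.   0. 105.] [0. 0. 0.] dist 0.105
```

Request:
{"op": "move_arm", "data": {"series": [{"grip":0.2,"xyz":[0,0,0],"angular":[0,0,0]},{"grip":0.2,"xyz":[0,0,0],"angular":[0,0,0]},{"grip":0.2,"xyz":[0,0,0],"angular":[0,0,0]},{"grip":0.2,"xyz":[0,0,0],"angular":[0,0,0]},{"grip":0.2,"xyz":[0,0,0],"angular":[0,0,0]},{"grip":0.2,"xyz":[0,0,0],"angular":[0,0,0]},{"grip":0.2,"xyz":[0,0,-20],"angular":[0,0,0]},{"grip":0.2,"xyz":[0,0,-60],"angular":[0,0,0]},{"grip":0.2,"xyz":[0,0,-100],"angular":[0,0,0]},{"grip":0.2,"xyz":[0,0,-133],"angular":[0,0,0]}]}}

```text
time_s: 34.35
tcp_pos: [0.5452, -0.1158, 0.1471]
ee_rot: [[0.997, 0.082, 0.001], [0.082, -0.997, 0.0], [0.001, 0.0, -1.0]]
wrist_force: [-0.2, -0.1, -0.4]
gripper_width: 0.342
gripper_force: 30.0
```

Request:
{"op": "move_arm", "data": {"series": [{"grip":0.2,"xyz":[1,-40,0],"angular":[0,0,0.01]},{"grip":0.2,"xyz":[2,-79,0],"angular":[0,0,0.02]},{"grip":0.2,"xyz":[2,-119,0],"angular":[0,0,0.03]},{"grip":0.2,"xyz":[3,-159,0],"angular":[0,0,0.04]},{"grip":0.2,"xyz":[4,-198,0],"angular":[0,0,0.05]},{"grip":0.2,"xyz":[5,-238,0],"angular":[0,0,0.06]},{"grip":0.2,"xyz":[6,-278,0],"angular":[0,0,0.07]},{"grip":0.2,"xyz":[6,-318,0],"angular":[0,0,0.08]},{"grip":0.2,"xyz":[7,-357,0],"angular":[0,0,0.08]},{"grip":0.2,"xyz":[8,-397,0],"angular":[0,0,0.08]}]}}

```text
time_s: 35.35
tcp_pos: [0.5197, 0.2819, 0.1449]
ee_rot: [[1.0, 0.002, -0.001], [0.002, -1.0, -0.0], [-0.001, 0.0, -1.0]]
wrist_force: [0.6, -1.0, 0.3]
gripper_width: 0.337
gripper_force: 30.0
```

```bash
python3 bars.py;python3 needle.py; python3 go.py .52 .28 .145 0 .52 .28 .019 0
```

```text
bar [ 0.4355 -0.1261] az -6.6 [0.069 0.031]
needle deg from zero [212. 210. 208. 206. 214.] [130. 130. 140. 153. 157.] band 201..267
t 35.45 tcp [520.2 284.7 144.6] yaw 0.4 w 0.343 gf 30.00032275915146 q6 46.1
[-0.  5. -0.] [-0.001 -0.001  0.007] dist 0.005
[  0.   0. 126.] [0. 0. 0.] dist 0.126
```

Request:
{"op": "move_arm", "data": {"series": [{"grip":0.2,"xyz":[0,0,40],"angular":[0,0,0]},{"grip":0.2,"xyz":[0,0,80],"angular":[0,0,0]},{"grip":0.2,"xyz":[0,0,110],"angular":[0,0,0]},{"grip":0.2,"xyz":[0,0,124],"angular":[0,0,0]},{"grip":0.2,"xyz":[0,0,126],"angular":[0,0,0]},{"grip":0.2,"xyz":[0,0,126],"angular":[0,0,0]},{"grip":0.6,"xyz":[0,0,126],"angular":[0,0,0]},{"grip":0.6,"xyz":[0,0,126],"angular":[0,0,0]},{"grip":0.6,"xyz":[0,0,126],"angular":[0,0,0]},{"grip":0.6,"xyz":[0,0,126],"angular":[0,0,0]}]}}

```text
time_s: 36.45
tcp_pos: [0.5207, 0.2807, 0.0201]
ee_rot: [[1.0, 0.002, 0.001], [0.002, -1.0, 0.001], [0.001, -0.001, -1.0]]
wrist_force: [0.2, -0.1, -0.2]
gripper_width: 0.577
gripper_force: 0.0
```

Request:
{"op": "move_arm", "data": {"series": [{"grip":0.6,"xyz":[0,0,-20],"angular":[0,0,0]},{"grip":0.6,"xyz":[0,0,-60],"angular":[0,0,0]},{"grip":0.6,"xyz":[0,0,-100],"angular":[0,0,0]},{"grip":0.6,"xyz":[0,0,-126],"angular":[0,0,0]},{"grip":0.6,"xyz":[0,0,-126],"angular":[0,0,0]}]}}

```text
time_s: 36.95
tcp_pos: [0.5228, 0.2822, 0.1507]
ee_rot: [[1.0, 0.003, 0.008], [0.003, -1.0, 0.006], [0.008, -0.006, -1.0]]
wrist_force: [1.1, 0.1, -0.3]
gripper_width: 0.603
gripper_force: 0.0
```

```bash
python3 bars.py; python3 go.py .4365 -.1265 .145 -6.6 .4365 -.1265 .012 -6.6
```

```text
bar [ 0.4355 -0.1261] az -6.6 [0.069 0.031]
t 37.0 tcp [521.3 281.3 147.9] yaw 0.13 w 0.604 gf 0.0 q6 46.1
[-86. 408.   1.] [-0.004 -0.004  0.117] dist 0.417
[  0.   0. 133.] [0. 0. 0.] dist 0.133
```

Request:
{"op": "move_arm", "data": {"series": [{"grip":0.6,"xyz":[-9,41,0],"angular":[0,0,0.012]},{"grip":0.6,"xyz":[-17,82,0],"angular":[0,0,0.024]},{"grip":0.6,"xyz":[-26,122,0],"angular":[0,0,0.036]},{"grip":0.6,"xyz":[-34,163,0],"angular":[0,0,0.048]},{"grip":0.6,"xyz":[-43,204,0],"angular":[0,0,0.06]},{"grip":0.6,"xyz":[-51,245,0],"angular":[0,0,0.072]},{"grip":0.6,"xyz":[-60,285,0],"angular":[0,0,0.084]},{"grip":0.6,"xyz":[-68,326,0],"angular":[0,0,0.096]},{"grip":0.6,"xyz":[-76,367,0],"angular":[0,0,0.108]},{"grip":0.6,"xyz":[-85,407,0],"angular":[0,0,0.117]}]}}

```text
time_s: 38.0
tcp_pos: [0.4348, -0.1282, 0.1443]
ee_rot: [[0.993, -0.115, -0.002], [-0.115, -0.993, 0.0], [-0.002, 0.0, -1.0]]
wrist_force: [1.2, 0.3, 0.5]
gripper_width: 0.601
gripper_force: 0.0
```

Request:
{"op": "move_arm", "data": {"series": [{"grip":0.6,"xyz":[0,0,0],"angular":[0,0,0]},{"grip":0.6,"xyz":[0,0,40],"angular":[0,0,0]},{"grip":0.6,"xyz":[0,0,80],"angular":[0,0,0]},{"grip":0.6,"xyz":[0,0,115],"angular":[0,0,0]},{"grip":0.6,"xyz":[0,0,130],"angular":[0,0,0]},{"grip":0.6,"xyz":[0,0,133],"angular":[0,0,0]},{"grip":0.6,"xyz":[0,0,133],"angular":[0,0,0]}]}}

```text
time_s: 38.7
tcp_pos: [0.436, -0.1264, 0.0117]
ee_rot: [[0.994, -0.114, -0.002], [-0.114, -0.994, -0.0], [-0.002, 0.0, -1.0]]
wrist_force: [-0.4, -0.0, 0.4]
gripper_width: 0.601
gripper_force: 0.0
```

```bash
python3 go.py .4365 -.1265 .012 -6.6 .4365 -.1265 .145 -6.6 .42 .30 .145 0
```

```text
t 38.7 tcp [ 436.  -126.4   11.7] yaw -6.53 w 0.601 gf 0.0 q6 79.0
[ 1.  0. -0.] [0.    0.002 0.001] dist 0.001
[   0.    0. -133.] [0. 0. 0.] dist 0.133
[ -65. -422.    0.] [ 0.     0.    -0.115] dist 0.427
```

Request:
{"op": "move_arm", "data": {"series": [{"grip":0.2,"xyz":[0,0,0],"angular":[0,0,0]},{"grip":0.2,"xyz":[0,0,0],"angular":[0,0,0]},{"grip":0.2,"xyz":[0,0,0],"angular":[0,0,0]},{"grip":0.2,"xyz":[0,0,0],"angular":[0,0,0]},{"grip":0.2,"xyz":[0,0,0],"angular":[0,0,0]},{"grip":0.2,"xyz":[0,0,0],"angular":[0,0,0]},{"grip":0.2,"xyz":[0,0,-20],"angular":[0,0,0]},{"grip":0.2,"xyz":[0,0,-60],"angular":[0,0,0]},{"grip":0.2,"xyz":[0,0,-100],"angular":[0,0,0]},{"grip":0.2,"xyz":[0,0,-133],"angular":[0,0,0]}]}}

```text
time_s: 39.7
tcp_pos: [0.4364, -0.1268, 0.1473]
ee_rot: [[0.993, -0.115, 0.001], [-0.115, -0.993, 0.0], [0.001, -0.0, -1.0]]
wrist_force: [1.3, -0.1, -0.7]
gripper_width: 0.342
gripper_force: 30.0
```

Request:
{"op": "move_arm", "data": {"series": [{"grip":0.2,"xyz":[-6,-42,0],"angular":[0,0,-0.01]},{"grip":0.2,"xyz":[-13,-84,0],"angular":[0,0,-0.02]},{"grip":0.2,"xyz":[-19,-127,0],"angular":[0,0,-0.03]},{"grip":0.2,"xyz":[-26,-169,0],"angular":[0,0,-0.04]},{"grip":0.2,"xyz":[-32,-211,0],"angular":[0,0,-0.05]},{"grip":0.2,"xyz":[-39,-253,0],"angular":[0,0,-0.06]},{"grip":0.2,"xyz":[-45,-295,0],"angular":[0,0,-0.08]},{"grip":0.2,"xyz":[-52,-338,0],"angular":[0,0,-0.1]},{"grip":0.2,"xyz":[-58,-380,0],"angular":[0,0,-0.115]},{"grip":0.2,"xyz":[-65,-422,0],"angular":[0,0,-0.115]}]}}

```text
time_s: 40.7
tcp_pos: [0.4195, 0.3015, 0.1451]
ee_rot: [[1.0, 0.001, -0.0], [0.001, -1.0, -0.0], [-0.0, 0.0, -1.0]]
wrist_force: [0.0, 0.6, -0.7]
gripper_width: 0.343
gripper_force: 30.0
```

```bash
python3 go.py .42 .30 .145 0 .42 .30 .019 0
```

```text
t 40.7 tcp [419.5 301.5 145.1] yaw 0.03 w 0.343 gf 29.99817967414856 q6 36.3
[1. 1. 0.] [0.    0.    0.001] dist 0.002
[  0.   0. 126.] [0. 0. 0.] dist 0.126
```

Request:
{"op": "move_arm", "data": {"series": [{"grip":0.2,"xyz":[0,0,40],"angular":[0,0,0]},{"grip":0.2,"xyz":[0,0,80],"angular":[0,0,0]},{"grip":0.2,"xyz":[0,0,110],"angular":[0,0,0]},{"grip":0.2,"xyz":[0,0,124],"angular":[0,0,0]},{"grip":0.2,"xyz":[0,0,126],"angular":[0,0,0]},{"grip":0.2,"xyz":[0,0,126],"angular":[0,0,0]},{"grip":0.6,"xyz":[0,0,126],"angular":[0,0,0]},{"grip":0.6,"xyz":[0,0,126],"angular":[0,0,0]},{"grip":0.6,"xyz":[0,0,126],"angular":[0,0,0]},{"grip":0.6,"xyz":[0,0,126],"angular":[0,0,0]}]}}

```text
time_s: 41.7
tcp_pos: [0.4204, 0.3002, 0.0201]
ee_rot: [[1.0, 0.0, 0.001], [0.0, -1.0, 0.001], [0.001, -0.001, -1.0]]
wrist_force: [0.3, 0.0, 0.1]
gripper_width: 0.565
gripper_force: 0.0
```

Request:
{"op": "move_arm", "data": {"series": [{"grip":0.6,"xyz":[0,0,-20],"angular":[0,0,0]},{"grip":0.6,"xyz":[0,0,-60],"angular":[0,0,0]},{"grip":0.6,"xyz":[0,0,-100],"angular":[0,0,0]},{"grip":0.6,"xyz":[0,0,-126],"angular":[0,0,0]},{"grip":0.6,"xyz":[-10,-40,-150],"angular":[0,0,0]},{"grip":0.6,"xyz":[-30,-80,-170],"angular":[0,0,0]},{"grip":0.6,"xyz":[-50,-120,-190],"angular":[0,0,0]},{"grip":0.6,"xyz":[-70,-160,-200],"angular":[0,0,0]},{"grip":0.6,"xyz":[-70,-160,-200],"angular":[0,0,0]}]}}

```text
time_s: 42.6
tcp_pos: [0.3486, 0.4648, 0.2213]
ee_rot: [[1.0, 0.005, 0.002], [0.005, -1.0, 0.005], [0.002, -0.005, -1.0]]
wrist_force: [0.5, -1.3, -0.4]
gripper_width: 0.598
gripper_force: 0.0
```

```bash
python3 needle.py; python3 - <<'E'
from h import *
s=cap('scene'); save(s,'f_s.png',(130,100,530,390),2); t=cap('top'); save(t,'f_t.png',(110,80,520,360),1.9); print(r.sense()['time_s'])
E
```

```text
needle deg from zero [212. 210. 208. 206. 214.] [122. 123. 132. 144. 148.] band 201..267
42.75
```

View pics/f_s.png

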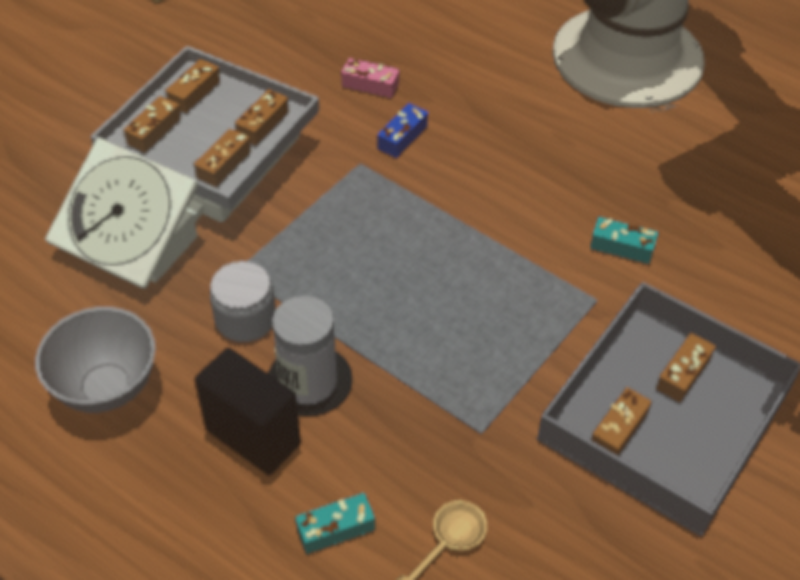

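View pics/f_t.png

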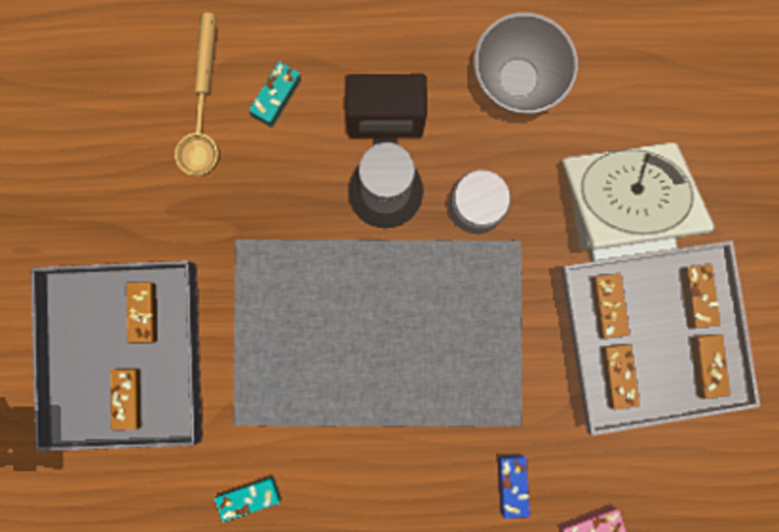

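The top and scene views show four bars in the pan, two in the tub, and the tin, can, bowl and spoon all in place. The needle looks close to the band's lower edge, so I'll measure it properly on the dial plane before deciding.

```bash
cat > dial.py <<'E'
from h import *
def rect(c,img,zl,ctr=None,S=6000):
    a=np.radians(5.5); X=np.array([np.cos(a),np.sin(a),0]);Y=np.array([-np.sin(a),np.cos(a),0])
    o=np.array([.475,-.312,0]); 
    n=int(.13*S); e=o+.169*X+[0,0,(.095+zl)/2]
    D=np.array([.118,zl-.095]);D/=np.linalg.norm(D); U=-(D[0]*X+np.array([0,0,D[1]]))  # toward pan/up
    Rr=Y # facing dial from +x looking to -x: right is +y
    if ctr is not None: # shift so that the hub pixel is the centre
        nn=np.cross(Rr,U); K=c['K']; d=np.array([(ctr[0]-K[0,2])/K[0,0],(ctr[1]-K[1,2])/K[1,1]])
        ray=c['R'].T@np.array([*d,1]); cam=-c['R'].T@c['t']; e=cam+ray*((e-cam)@nn)/(ray@nn)
    mx=np.zeros((360*2,70),np.float32);my=mx.copy()
    for i in range(720):
        th=np.radians(i/2)
        for j in range(70):
            p=w2p(c,e+(.001*j)*(np.cos(th)*U+np.sin(th)*Rr)); mx[i,j],my[i,j]=p
    return cv2.remap(cv2.cvtColor(img,cv2.COLOR_RGB2GRAY),mx,my,cv2.INTER_CUBIC),e
for name,f0,hub in(('scene','scene0.png',(150+154/4,100+420/4)),('top','top0.png',(405+110/2.7,150+80/2.7))):
    c=cap(name); i0=cv2.imread('pics/'+f0)[:,:,::-1].copy()
    for zl in(.02,.035,.05):
        P0,e=rect(c,i0,zl,hub); P1,_=rect(c,c['img'],zl,hub)
        n=lambda P:[(w:=np.clip(170-P[:,18:38].astype(float).mean(1),0,None)),((k:=int(np.argmax(cv2.blur(w[:,None],(1,9))))),)][1][0]
        def nd(P):
            g=-P[:,22:40].astype(float).mean(1); g=g-np.median(g); k=int(np.argmax(cv2.blur(g.reshape(-1,1),(1,9)))); ii=np.arange(k-14,k+15); ww=np.clip(g[ii%720],0,None); return (ii*ww).sum()/ww.sum()/2
        b=P0[:,40:54].astype(float).min(1) if 0 else P0[:,44:50].astype(float).mean(1); thr=(b.min()+np.median(b))/2; ids=np.where(b<thr)[0]; ids=ids[(ids>200)&(ids<680)]
        print(name,zl,e.round(3),'needle0',round(nd(P0),1),'needle',round(nd(P1),1),'band',ids.min()/2,ids.max()/2,'width(64.2)',(ids.max()-ids.min())/2)
E
python3 dial.py
```

```text
scene 0.02 [ 0.64  -0.296  0.059] needle0 356.4 needle 213.6 band 207.5 269.0 width(64.2) 61.5
scene 0.035 [ 0.643 -0.292  0.065] needle0 353.0 needle 211.0 band 204.5 269.0 width(64.2) 64.5
scene 0.05 [ 0.647 -0.287  0.071] needle0 349.3 needle 207.6 band 201.0 268.5 width(64.2) 67.5Traceback (most recent call last):
  File "dial.py", line 25, in <module>
    print(name,zl,e.round(3),'needle0',round(nd(P0),1),'needle',round(nd(P1),1),'band',ids.min()/2,ids.max()/2,'width(64.2)',(ids.max()-ids.min())/2)
                                                                                       ~~~~~~~^^
    return umr_minimum(a, axis, None, out, keepdims, initial, where)
ValueError: zero-size array to reduction operation minimum which has no identity
```

```bash
sed -i '/^for name/,$d' dial.py; python3 - <<'E'
from dial import *
c=cap('scene'); i0=cv2.imread('pics/scene0.png')[:,:,::-1].copy(); hub=(150+154/4,100+420/4)
P0,_=rect(c,i0,.035,hub);P1,_=rect(c,c['img'],.035,hub)
for lo,hi in((26,34),(34,40),(40,44),(44,48)):
    print(lo); print([int(x) for x in P0[390:446:4,lo:hi].mean(1)]); print([int(x) for x in P1[390:446:4,lo:hi].mean(1)])
s=r.sense(); print(s['time_s'])
E
```

```text
26
[182, 181, 177, 168, 160, 157, 160, 167, 176, 182, 186, 185, 183, 179]
[183, 183, 177, 166, 149, 131, 113, 99, 94, 100, 114, 132, 148, 159]
34
[187, 187, 185, 179, 170, 164, 165, 172, 179, 185, 188, 188, 185, 180]
[188, 188, 186, 178, 163, 141, 117, 98, 93, 108, 134, 158, 171, 175]
40
[190, 189, 188, 184, 177, 169, 167, 168, 169, 170, 170, 171, 169, 169]
[191, 190, 189, 184, 173, 156, 131, 106, 91, 97, 121, 146, 159, 167]
44
[189, 188, 185, 177, 157, 135, 116, 108, 108, 109, 108, 107, 108, 107]
[190, 190, 188, 179, 157, 131, 102, 78, 68, 73, 85, 96, 105, 108]
42.9
```

The needle sits about 7° inside the band's edge at the same radius. A fifth bar would put it within about 1° of the upper edge, so four bars is right. Handing in.

```bash
python3 -c "
from station import r; print(r.finish_job())"
```

```text
the job is handed in; nothing more can be done
None
```

The job is handed in: the tin stands on the pad with its label to the scanner, four bars lie in the pan with the needle about 7° inside the band's lower edge, and the other two bars are in the tub.

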